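# Close the soil pressure pot and tighten its wing screws crosswise

### The arm

A 6-joint arm with a two-finger parallel gripper is mounted at the origin on a cart in front of the work surface, level with it; the furniture and walls round the work are solid. World frame = base frame: x ahead of the robot, y to its left, z up, the work surface at z = 0. Lengths are in m, angles in rad, forces in N, time in s.
With the tool pointing down it reaches from about 0.375 to 0.925 m from the base axis. Payload 5.7 kg.
Tool frame: the origin (TCP) lies on the mounting face of the last link; the fingertips stand 182 mm ahead of it and the grasp point (between the pads) lies 163 mm ahead of it (r.tcp_to_grasp is the distance from the TCP to the grasp point, in m); z points along the fingers, y is the direction in which the jaws open and shut (so a half turn about z gives the same grasp; the last joint's range is limited). The gripper opens to 88 mm and grips with 3 to 60 N. Pads are 20 mm wide; open, the fingers measure 115 mm over their backs; the gripper's body (75 mm by 178 mm) begins 61 mm behind the grasp point.
Start: joints at [1, 0.359, 1.51, -0, 1.272, -0.115], TCP at [0.264, 0.539, 0.405] pointing down, gripper open.
Joint ranges: [-2.97, 2.97], [-1.01, 2.36], [0.21, 2.38], [-0.96, 4.11], [0.2, 2.71], [-2.98, 2.98]. Speed limits (rad/s): [2.39, 2.39, 3.14, 3.14, 3.14, 3.14].

### API

Orientations are given as a rotation vector (axis times angle).
In Python, from workcell import r gives the robot as it stands.
- The arm moves only by the shell command python3 -m handwheel 'ROWS' [OPENING]. ROWS is JSON, a list of rows, each a list of 4 numbers: the shift along the tool's x, y, z in cm, then the turn about the tool's z in degrees. In form: [[tx, ty, tz, roll], ...]. A call has 1 to 5 rows; each row is the pose to reach, as a shift and turn from the pose commanded when the call began, along the tool's axes at that moment; what a row does not reach only later rows make up. A row lasts 1/10 s, in which the tool goes at most 50 mm and 8.59 degrees, less where a joint would pass 70% of its speed; a pose out of reach is approached as far as the arm can. A call with a gripper value outside its range is refused whole. OPENING is the closure, from -1 (fully open) to 1 (shut), so that 0 is half open, set as the call begins (- or left out, the last holds). The fingers move at their own pace and stop on an object; the grip force is fixed at half the most. Time passes only in rows, so rows that repeat a pose let the fingers close. It gives the time, the measured TCP pose, the force and the opening at its end, in the units of the state.
- r.read_state(): the state, without advancing time (a new reading comes with each control period).
- r.snapshot(name): name is "scene" or "top" or "wrist"; returns a dict with "image" (420x560x3 uint8, blue, green, red), "mtx" (3x3 intrinsics, pixels), "world_from_camera" (4x4, takes a point from camera to world coordinates). Camera axes: x right, y down, z forward; pixel columns grow to the right and rows downward; lengths in m; the calibration is good to about 2 mm. A picture is of the moment at which its call begins. There is no depth.
- r.job_done(): hands the job in, once; it reports no verdict.
The state is a dict: "time_s": time; "joints": joint angles; "dq": joint speeds; "joint_torque": joint torques, N m; "position": TCP position; "eef_rot": TCP orientation; "wrist_force": force on the tool from outside, world axes, zero at the start; "torque": the same for the moment, N m; "opening": opening from 0.0 (shut) to 1.0 (fully open).
Only numpy, scipy, OpenCV 4.12 (cv2) and the standard library are available. Lean on these libraries where they do the work, as an engineer would, in place of code of your own. Each camera call takes 0.05 s, during which the arm holds its last target.

### The job

Close the pressure pot for a run: push its cover round clockwise by the bow handle until all four slots are fully home against the screws, then tighten the four wing screws evenly in cross order, always one and then the one opposite, before the other two. Do it in two rounds: first turn all four about half-way down, so that they just meet the cover, and only then, crosswise again, turn all four clockwise fully down to their stops. Leave the tins and the tub round it where they stand.

Things in the scene. Friction and masses are not known exactly. Their poses are not given: they have to be found in the camera images.
- pot: Squat grey pressure pot, 228 mm across its flange, fixed on the bench; origin at the centre of its underside, z up. Flange top at 66 mm, black gasket to 68 mm. Four upright wing screws stand on a circle of 95 mm radius about its z axis, at 45 deg (a), 135 (b), 225 (c) and 315 (d) from its x axis, counter-clockwise from above: a is opposite c, b opposite d. Brass hose outlet sticks out at 90 deg.
- cover: Loose aluminium cover on the gasket, centred by a spigot: it only turns about the pot's axis. Disc 176 x 10 mm, origin at its underside's centre, z up. Four hook ears reach 111 mm out, slots open on their clockwise side: turned clockwise from above they run under the screw collars onto the shanks and stop. Home: x axis along the pot's x; at the start 0.40 to 0.62 rad counter-clockwise of that.
- handle_mid (a point): Middle of the top bar of the cover's steel bow handle, on the cover's axis, 40 mm above the disc's underside. The handle lies along the cover's x axis: 12 mm round bar, upright legs at x = +40 and -40 mm. Pushing it round at a leg takes about 3 to 10 N (greased). The middle of the disc (124 mm across) is raised 2.5 mm. A brass relief valve stands on the disc at y = +44 mm, 30 mm high.
- wing_a (a joint): Angle (rad) of wing screw a, growing clockwise from above (tightening); 0 loosest, 0 to 0.35 at the start, collar meets the cover at about 1.45 (half-way), 2.6 hard stop (fully tight). Friction 0.09 N m holds it where left; it sinks 1.3 mm per rad. Its two wings lie, in the pot's frame, at the screw's own direction (45 deg) + 90 deg - angle, and opposite.
- wing_b (a joint): As wing_a, for wing screw b (screw direction 135 deg).
- wing_c (a joint): As wing_a, for wing screw c (screw direction 225 deg); opposite a.
- wing_d (a joint): As wing_a, for wing screw d (screw direction 315 deg); opposite b.
- wing_a_mid (a point): Axis of wing screw a at mid-height of its wings (98 mm above the pot's origin when loosest). x along the two wings, z up. Steel, 70 mm across the wings; wings 7 mm thick, from the hub (10 mm radius) out to 35 mm from the axis, at their outer ends 9 mm below to 10 mm above this point. Below them a collar of 26 mm diameter, its underside 18 mm below this point.
- wing_b_mid (a point): As wing_a_mid, for wing screw b.
- wing_c_mid (a point): As wing_a_mid, for wing screw c.
- wing_d_mid (a point): As wing_a_mid, for wing screw d.
- tin_a: Bystander: round metal moisture tin with lid, 69 mm across, 44 mm high; origin at its underside.
- tin_b: Bystander: open round metal moisture tin, 73 mm across, 48 mm high; origin at its underside.
- teal_tub: Bystander: plastic tub with a teal lid, 107 mm across, 67 mm high; origin at its underside.

How it is judged:
By the outcome, as a careful person would: the job done as asked, in the order asked, and still so for the second after the job is handed in, with the robot touching nothing.
It also fails if it takes over 70 s, if anything falls off the work surface, if the arm or the gripper's body presses on something with over 40 N, if the wrist force passes 120 N, or if a joint passes its speed limit or range.

## Working session

There is one attempt and no reset: what is moved stays moved. The work goes in short steps, Python scripts to look and compute and a shell command to move; the robot and the scene stay as the last step left them, time stands still between calls to the robot, and variables do not carry over. Pictures are saved under pics/ and viewed, and the job is handed in when it is done.

```bash
ls; mkdir -p pics
python3 - <<'E'
from workcell import r
import cv2
for n in ["scene","top","wrist"]:
    s=r.snapshot(n); cv2.imwrite(f"pics/{n}0.png",s["image"]); print(n,s["mtx"].tolist(),s["world_from_camera"].round(4).tolist())
print(r.read_state(), r.tcp_to_grasp)
E
```

```text
pics
scene [[480.9162817378233, 0.0, 278.89445356719347], [0.0, 480.9162817378233, 208.17709668834533], [0.0, 0.0, 1.0]] [[0.6172, -0.3112, 0.7226, -0.1851], [-0.7867, -0.2605, 0.5597, -0.5566], [0.014, -0.914, -0.4056, 0.5353], [0.0, 0.0, 0.0, 1.0]]
top [[489.59282531563014, 0.0, 277.6460534216035], [0.0, 489.59282531563014, 211.56368251465284], [0.0, 0.0, 1.0]] [[-0.0246, -0.9948, 0.0984, 0.5066], [-0.9996, 0.0234, -0.0129, 0.0624], [0.0105, -0.0986, -0.9951, 1.1269], [0.0, 0.0, 0.0, 1.0]]
wrist [[342.06833157030377, 0.0, 280.7595150646], [0.0, 342.06833157030377, 215.63372092430834], [0.0, 0.0, 1.0]] [[0.4406, 0.8635, 0.2457, 0.1979], [0.8977, -0.4234, -0.1218, 0.5721], [-0.0011, 0.2742, -0.9617, 0.3837], [0.0, 0.0, 0.0, 1.0]]
{'time_s': 0.15, 'joints': array([ 9.99870997e-01,  3.59337991e-01,  1.51118593e+00, -1.47539171e-05,
        1.27249710e+00, -1.15112647e-01]), 'dq': array([ 0.0008761 , -0.00094438, -0.00306678,  0.00067318, -0.00098288,
        0.00175047]), 'joint_torque': array([-1.01879843e-04, -5.15761650e+01, -2.71003765e+01,  6.73023728e-02,
        3.06545408e-02, -1.02435642e-04]), 'position': array([0.26398067, 0.53849929, 0.40400264]), 'eef_rot': array([-7.09694379e-01, -3.05990179e+00,  2.12010248e-03]), 'wrist_force': array([ 0.87914742, -0.3614518 , -0.29029622]), 'torque': array([-0.00967259, -0.01526942,  0.0378969 ]), 'opening': 1.001179137364955} 0.1633
```

View pics/scene0.png

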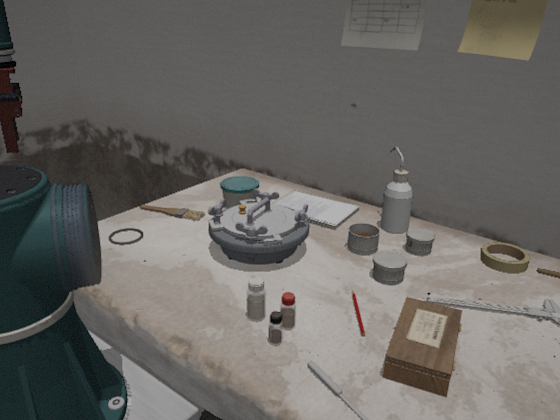

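View pics/top0.png

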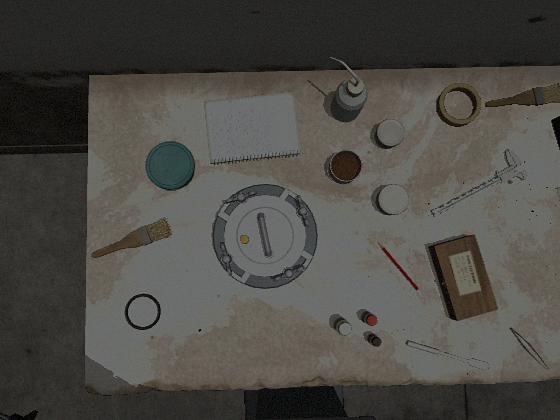

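Run:
```python
import cv2
i=cv2.imread("pics/top0.png"); c=i[130:330,180:400]; cv2.imwrite("pics/topc0.png",cv2.resize(c,None,fx=3,fy=3,interpolation=cv2.INTER_CUBIC)[:600])
```

```text
(no output)
```

View pics/topc0.png

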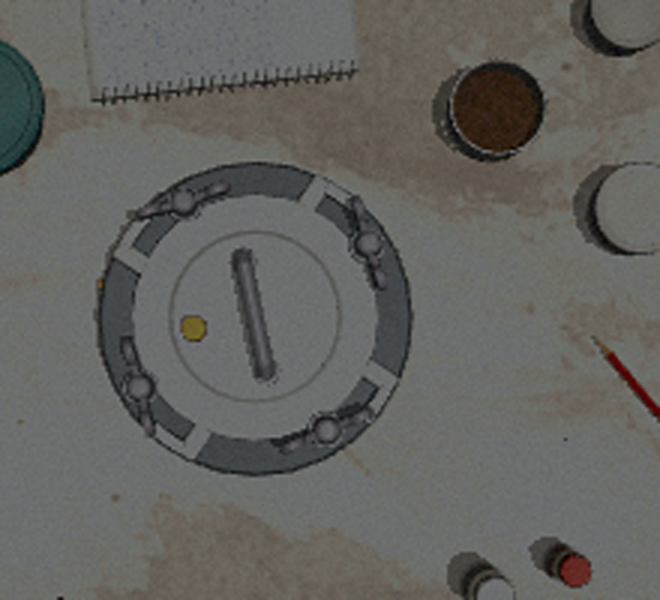

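```bash
cat > h.py <<'E'
from workcell import r
import numpy as np, cv2
from scipy.spatial.transform import Rotation as R
from scipy.optimize import least_squares
def ray(s,uv,z):
    K=s["mtx"];T=s["world_from_camera"]
    d=T[:3,:3]@np.linalg.solve(K,[uv[0],uv[1],1.]);o=T[:3,3]
    return o+d*(z-o[2])/d[2]
def proj(s,p):
    T=s["world_from_camera"];c=T[:3,:3].T@(np.asarray(p)-T[:3,3]);u=s["mtx"]@c;return u[:2]/u[2]
def potpts(x,y,yaw,rad=.095):
    a=yaw+np.radians([45,135,225,315]);return np.c_[x+rad*np.cos(a),y+rad*np.sin(a)]
E
python3 - <<'E'
from h import *
s=r.snapshot("top")
pk=np.array([[183,203],[140,387],[327,430],[368,244]])/3-1/3.+[180,130]
for z in (.098,.106):
    W=np.array([ray(s,p,z)[:2] for p in pk])
    f=least_squares(lambda q:(potpts(*q)-W).ravel(),[.5,.1,-.2]); print(z,f.x,np.degrees(f.x[2]),(f.fun*1e3).round(1))
h=np.array([[240,255],[265,375]])/3+[180,130]
P=[ray(s,p,.112)[:2] for p in h];d=P[0]-P[1];print(P,np.degrees(np.arctan2(d[1],d[0])),np.linalg.norm(d))
im=cv2.resize(s["image"][180:300,205:325],None,fx=5,fy=5,interpolation=cv2.INTER_CUBIC)
im=cv2.convertScaleAbs(im,alpha=1.8);cv2.imwrite("pics/topz.png",im)
st=r.read_state(); M=R.from_rotvec(st["eef_rot"]).as_matrix();print(M.round(3),np.degrees(st["joints"]))
E
```

```text
0.098 [ 0.55993878  0.07782576 -0.24563607] -14.07390983406492 [ 1.   0.1 -0.9  0.6 -0.6 -0.2  0.5 -0.5]
0.106 [ 0.55952439  0.07770572 -0.2456359 ] -14.073900228964078 [ 1.6  0.5 -1.2  1.3 -1.2 -0.6  0.8 -1.2]
[array([0.60063674, 0.08611594]), array([0.5173193, 0.0706648])] 10.506091254676765 0.08473802923925088
[[-0.898  0.44  -0.001]
 [ 0.44   0.898 -0.001]
 [ 0.    -0.001 -1.   ]] [ 5.72897316e+01  2.05806940e+01  8.65775173e+01  2.56304794e-03
  7.29084651e+01 -6.59589350e+00]
```

View pics/topz.png

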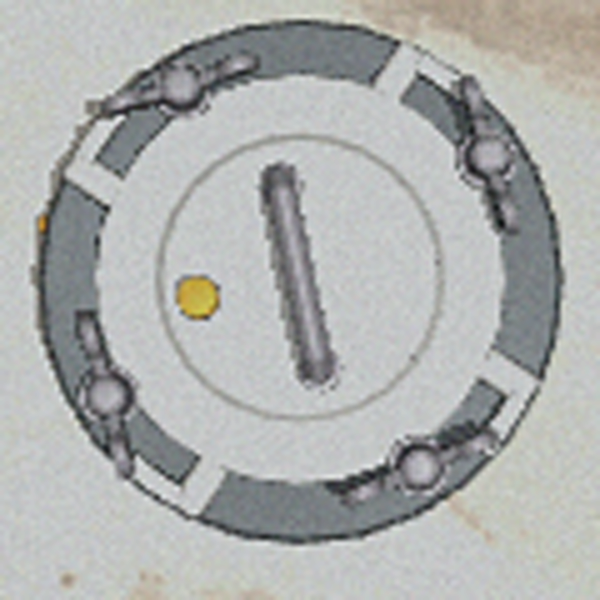

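View pics/wrist0.png

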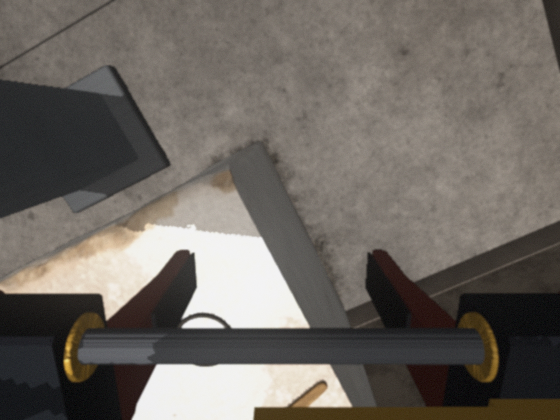

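```bash
cat >> h.py <<'E'
def go(x,y,ztip,jaw):
    st=r.read_state();M=R.from_rotvec(st["eef_rot"]).as_matrix()
    d=M.T@(np.array([x,y,ztip+.182])-st["position"])
    j=np.degrees(np.arctan2(M[1,1],M[0,1]))
    opts=[]
    for k in range(-3,4):
        roll=j-(jaw+180*k); q6=np.degrees(st["joints"][5])+roll
        opts.append((round(roll,1),round(q6)))
    print("d cm",(d*100).round(2),"jaw",round(j,1),"roll,q6approx",[o for o in opts if abs(o[1])<185],"t",st["time_s"],"q1",round(np.degrees(st["joints"][0]),1))
def stat():
    st=r.read_state();M=R.from_rotvec(st["eef_rot"]).as_matrix()
    print("tip",(st["position"]-[0,0,.182]).round(4),"jaw",np.degrees(np.arctan2(M[1,1],M[0,1])).round(1),"q6",np.degrees(st["joints"][5]).round(1),"F",st["wrist_force"].round(1),"T",st["torque"].round(2),"open",round(st["opening"],3),"t",st["time_s"])
E
python3 -c "
from h import *
go(.52,.078,.22,55.5)"
```

```text
d cm [-43.26 -30.08   0.24] jaw 63.9 roll,q6approx [(np.float64(188.4), 182), (np.float64(8.4), 2), (np.float64(-171.6), -178)] t 0.2 q1 57.3
```

```bash
for i in 1 ; do python3 -m handwheel '[[-4,-2.8,0,1],[-8,-5.6,0,2],[-12,-8.4,0,3],[-16,-11.2,0,4],[-20,-14,0,5]]' -0.52; done; python3 -m handwheel '[[-4,-2.8,0,1],[-8,-5.6,0,2],[-12,-8.4,0,3],[-16,-11.2,0,3.4],[-20,-14,0,3.4]]'; python3 -c "
from h import *
stat();go(.52,.078,.22,55.5)"
```

```text
time_s: 0.7
position: [0.3825, 0.3233, 0.4046]
eef_rot: [0.843, 3.026, -0.0]
wrist_force: [0.8, 0.5, 0.4]
opening: 0.761
time_s: 1.2
position: [0.4813, 0.0998, 0.4047]
eef_rot: [0.932, 3.0, 0.0]
wrist_force: [0.2, -0.5, -0.4]
opening: 0.759
tip [0.4813 0.0998 0.2227] jaw 55.5 q6 -51.8 F [ 0.2 -0.5 -0.4] T [-0.02 -0.06 -0.01] open 0.759 t 1.2
d cm [-4.43  0.39  0.27] jaw 55.5 roll,q6approx [(np.float64(180.0), 128), (np.float64(-0.0), -52)] t 1.2 q1 3.7
```

Run:
```python
from h import *
s=r.snapshot("wrist");im=cv2.resize(s["image"],None,fx=1.4,fy=1.4,interpolation=cv2.INTER_CUBIC);cv2.imwrite("pics/w1.png",im)
np.savez("pics/w1.npz",mtx=s["mtx"],world_from_camera=s["world_from_camera"])
```

```text
(no output)
```

View pics/w1.png

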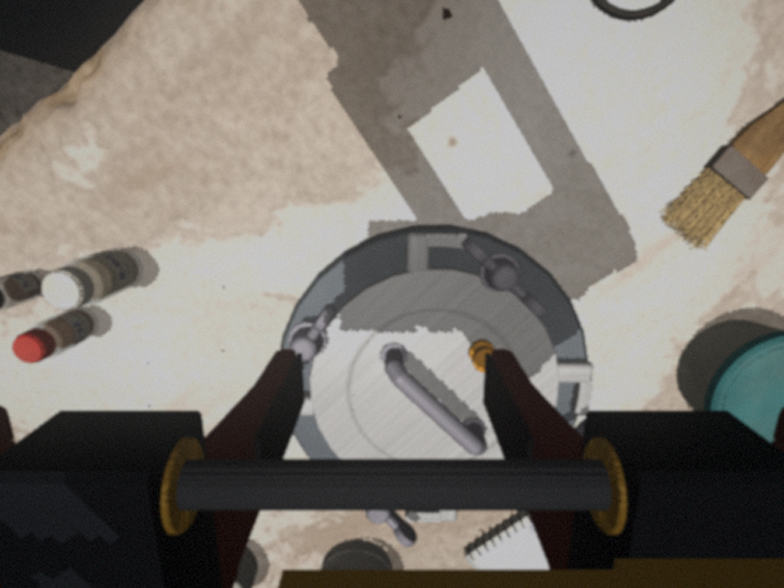

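Run:
```python
from h import *
s=np.load("pics/w1.npz")
P=potpts(.560,.078,np.radians(-14.07))
for z in(.09,.098,.108):
  print(z,[ (proj(s,[*p,z])*1.4).round() for p in P])
for e in (40,-40):
  a=np.radians(10.5);print(proj(s,[.56+e/1e3*np.cos(a),.078+e/1e3*np.sin(a),.108])*1.4)
```

```text
0.09 [array([552., 448.]), array([496., 273.]), array([300., 343.]), array([374., 505.])]
0.098 [array([556., 455.]), array([499., 276.]), array([297., 347.]), array([373., 513.])]
0.108 [array([561., 464.]), array([502., 279.]), array([294., 353.]), array([373., 523.])]
[474.41914309 449.12084716]
[388.15643869 369.93363176]
```

Run:
```python
from h import *
stat()
s=r.snapshot("wrist");
print(np.abs(s["world_from_camera"]-np.load("pics/w1.npz")["world_from_camera"]).max());stat()
im=cv2.resize(s["image"][140:400,180:440],None,fx=2.3,fy=2.3,interpolation=cv2.INTER_CUBIC)
np.savez("pics/w2.npz",mtx=s["mtx"],world_from_camera=s["world_from_camera"])
P=potpts(.560,.078,np.radians(-14.07))
f=lambda p:tuple(int(v) for v in (proj(s,p)-[180,140])*2.3)
for p in P: cv2.circle(im,f([*p,.100]),3,(0,0,255),-1)
a=np.radians(10.5)
for e in (40,-40): cv2.circle(im,f([.56+e/1e3*np.cos(a),.078+e/1e3*np.sin(a),.108]),3,(0,0,255),-1)
for t in np.linspace(0,6.28,60): cv2.circle(im,f([.56+.114*np.cos(t),.078+.114*np.sin(t),.066]),1,(0,0,255),-1)
cv2.imwrite("pics/w2.png",im)
```

```text
tip [0.4845 0.0944 0.223 ] jaw 55.3 q6 -52.1 F [ 3.2 -5.5 -0.4] T [-0.15 -0.11 -0.02] open 0.76 t 1.25
0.005403929419837777
tip [0.4832 0.0972 0.2228] jaw 55.2 q6 -51.7 F [-0.4  0.9  0.2] T [0.05 0.06 0.01] open 0.761 t 1.3
```

View pics/w2.png

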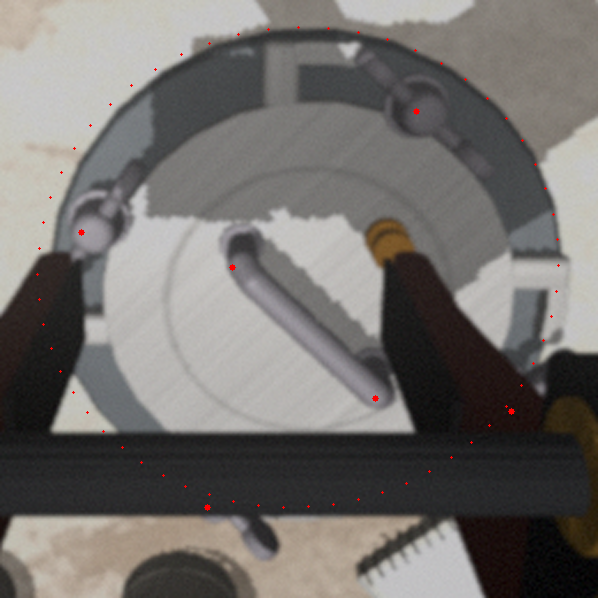

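```bash
python3 -m handwheel '[[-2,0,0,0],[-3,0.4,0,0],[-3,0.4,0,0],[-3,0.4,0,0],[-3,0.4,0,0]]'
python3 - <<'E'
from h import *
s=r.snapshot("wrist");stat()
im=cv2.resize(s["image"][140:400,180:440],None,fx=2.3,fy=2.3,interpolation=cv2.INTER_CUBIC)
np.savez("pics/w3.npz",mtx=s["mtx"],world_from_camera=s["world_from_camera"])
P=potpts(.560,.078,np.radians(-14.07))
f=lambda p:tuple(int(v) for v in (proj(s,p)-[180,140])*2.3)
for p in P: cv2.circle(im,f([*p,.100]),3,(0,0,255),-1)
a=np.radians(10.5)
for e in (40,-40): cv2.circle(im,f([.56+e/1e3*np.cos(a),.078+e/1e3*np.sin(a),.108]),3,(0,0,255),-1)
for t in np.linspace(0,6.28,60): cv2.circle(im,f([.56+.114*np.cos(t),.078+.114*np.sin(t),.066]),1,(0,0,255),-1)
cv2.imwrite("pics/w3.png",im)
E
```

```text
time_s: 1.8
position: [0.5074, 0.0891, 0.4044]
eef_rot: [-0.929, -3.0, 0.0]
wrist_force: [-1.3, -0.5, 0.3]
opening: 0.763
tip [0.5074 0.089  0.2225] jaw 55.6 q6 -53.3 F [-0.3  0.4  0.4] T [-0.04 -0.03  0.02] open 0.756 t 1.85
```

View pics/w3.png

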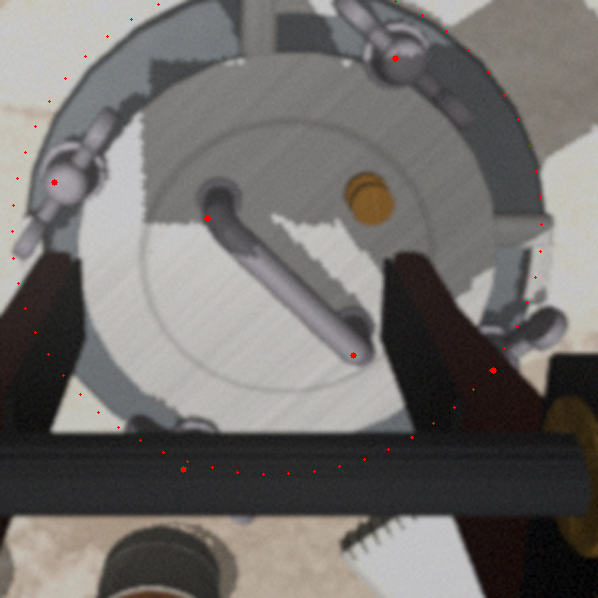

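Run:
```python
from h import *
s=np.load("pics/w3.npz")
g=lambda u,v:np.array([u,v])/2.3+[180,140]
for z in(.092,.096,.1,.104):
  b=ray(s,g(403,57),z);c=ray(s,g(70,182),z)
  d=(b-c)[:2]; L=np.linalg.norm(d)
  # b-c direction in pot frame = from 225 to 135 : +y => yaw
  yaw=np.arctan2(d[1],d[0])-np.pi/2
  ctr=(b+c)[:2]/2+.0672*np.array([np.cos(yaw),np.sin(yaw)])
  print(z,b.round(4),c.round(4),L.round(4),np.degrees(yaw).round(2),ctr.round(4))
for z in (.108,.112):
  h=[ray(s,g(*p),z)[:2] for p in((285,280),(222,215),(350,345))];d=h[2]-h[1];print(h,np.degrees(np.arctan2(d[1],d[0])))
print(ray(s,g(370,190),.098),s["world_from_camera"][:3,3])
```

```text
0.092 [0.5141 0.1629 0.092 ] [0.4826 0.0316 0.092 ] 0.135 -13.49 [0.5637 0.0816]
0.096 [0.5132 0.1625 0.096 ] [0.4822 0.033  0.096 ] 0.1332 -13.49 [0.563 0.082]
0.1 [0.5123 0.1621 0.1   ] [0.4817 0.0343 0.1   ] 0.1313 -13.49 [0.5623 0.0825]
0.104 [0.5114 0.1616 0.104 ] [0.4812 0.0357 0.104 ] 0.1295 -13.49 [0.5616 0.083 ]
[array([0.55760636, 0.08065484]), array([0.52265455, 0.07573433]), array([0.59474864, 0.08646354])] 8.464765657574166
[array([0.55600315, 0.08139985]), array([0.52155739, 0.07655058]), array([0.59260766, 0.08712445])] 8.46476565757418
[0.54899054 0.12583857 0.098     ] [0.44687687 0.13211075 0.38426931]
```

Run:
```python
from h import *
s=r.snapshot("scene")
x0,y0=195,175;k=5
im=cv2.resize(s["image"][y0:y0+110,x0:x0+130],None,fx=k,fy=k,interpolation=cv2.INTER_CUBIC)
f=lambda p:tuple(int(v) for v in (proj(s,p)-[x0,y0])*k+k/2)
for c,col in(((.56,.078),(0,0,255)),((.5625,.082),(0,255,0))):
  for p in potpts(*c,np.radians(-13.8)): cv2.circle(im,f([*p,.098]),3,col,-1)
  for t in np.linspace(0,6.28,120): cv2.circle(im,f([c[0]+.114*np.cos(t),c[1]+.114*np.sin(t),.066]),1,col,-1)
cv2.imwrite("pics/s3.png",im)
```

```text
(no output)
```

View pics/s3.png

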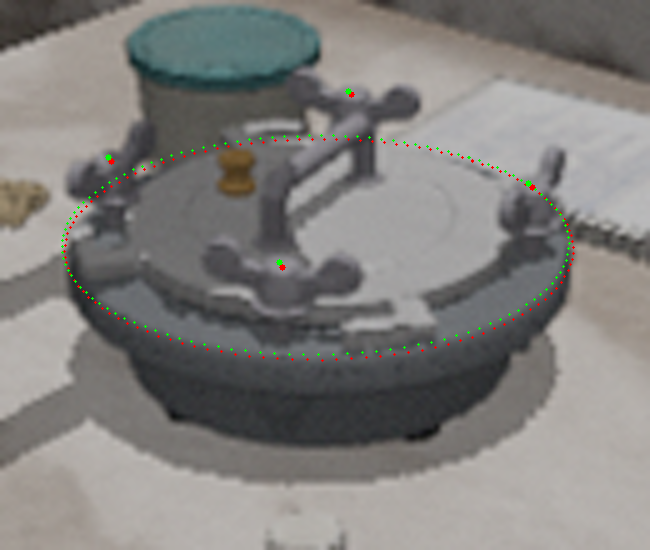

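```bash
python3 -c "
from h import *
go(.5605,.079,.13,53.5)"
```

```text
d cm [-4.94  2.2   9.25] jaw 55.6 roll,q6approx [(np.float64(182.1), 129), (np.float64(2.1), -51)] t 1.9 q1 2.2
```

```bash
python3 -m handwheel '[[-3.5,1.5,3,1],[-4.9,2.2,6,2],[-4.9,2.2,9.2,2],[-4.9,2.2,9.2,2],[-4.9,2.2,9.2,2]]'; python3 -c "
from h import *
stat();go(.5605,.079,.092,53.5)
s=r.snapshot('wrist');cv2.imwrite('pics/w4.png',s['image'])
"
```

```text
time_s: 2.4
position: [0.5602, 0.0788, 0.3127]
eef_rot: [-0.983, -2.982, 0.001]
wrist_force: [0.4, -0.7, -0.3]
opening: 0.763
tip [0.5602 0.0788 0.1307] jaw 53.5 q6 -52.5 F [ 0.4 -0.7 -0.3] T [-0.01 -0.04  0.04] open 0.763 t 2.4
d cm [-0.01  0.04  3.87] jaw 53.5 roll,q6approx [(np.float64(180.0), 128), (np.float64(0.0), -52)] t 2.4 q1 1.0
```

View pics/w4.png

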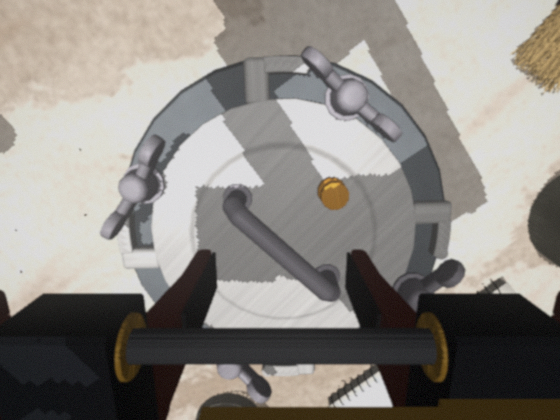

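```bash
python3 -m handwheel '[[0,0,2,0],[0,0,3.9,0],[0,0,3.9,0],[0,0,3.9,0]]'; python3 -m handwheel '[[0,0,0,6],[0,0,0,12],[0,0,0,17],[0,0,0,20],[0,0,0,22]]';python3 -c "
from h import *
stat()
"
```

```text
time_s: 2.85
position: [0.5611, 0.0786, 0.2753]
eef_rot: [0.983, 2.982, 0.001]
wrist_force: [-0.6, 0.7, -0.0]
opening: 0.762
time_s: 3.35
position: [0.5615, 0.0785, 0.2758]
eef_rot: [1.536, 2.737, 0.002]
wrist_force: [0.2, -0.3, 0.7]
opening: 0.764
tip [0.5615 0.0785 0.0938] jaw 31.4 q6 -30.4 F [ 0.2 -0.3  0.7] T [-0.06 -0.02  0.06] open 0.764 t 3.35
```

```bash
python3 -m handwheel '[[0,0,0,3],[0,0,0,6],[0,0,0,9],[0,0,0,12]]'; python3 -c "
from h import *
stat()
"; python3 -m handwheel '[[0,0,0,3],[0,0,0,6],[0,0,0,8],[0,0,0,8]]'; python3 -c "
from h import *
stat()
s=r.snapshot('top')
im=cv2.resize(s['image'][180:300,205:325],None,fx=5,fy=5,interpolation=cv2.INTER_CUBIC)
cv2.imwrite('pics/t5.png',cv2.convertScaleAbs(im,alpha=1.8))
s=r.snapshot('wrist');cv2.imwrite('pics/w5.png',s['image'])
"
```

```text
time_s: 3.75
position: [0.5615, 0.0785, 0.2758]
eef_rot: [1.814, 2.561, 0.003]
wrist_force: [0.8, -0.4, -0.6]
opening: 0.762
tip [0.5615 0.0785 0.0938] jaw 19.4 q6 -18.4 F [ 0.8 -0.4 -0.6] T [-0.07  0.01  0.03] open 0.762 t 3.75
time_s: 4.15
position: [0.5613, 0.0789, 0.2757]
eef_rot: [1.986, 2.432, 0.003]
wrist_force: [-1.3, 3.5, 3.6]
opening: 0.761
tip [0.5613 0.0789 0.0937] jaw 11.5 q6 -10.5 F [-1.3  3.5  3.6] T [0.47 0.28 0.51] open 0.761 t 4.15
```

View pics/w5.png

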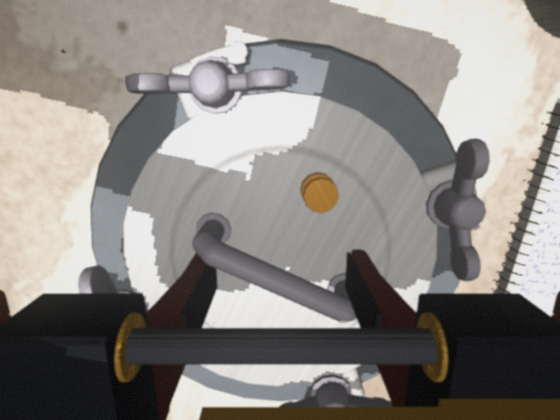

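View pics/t5.png

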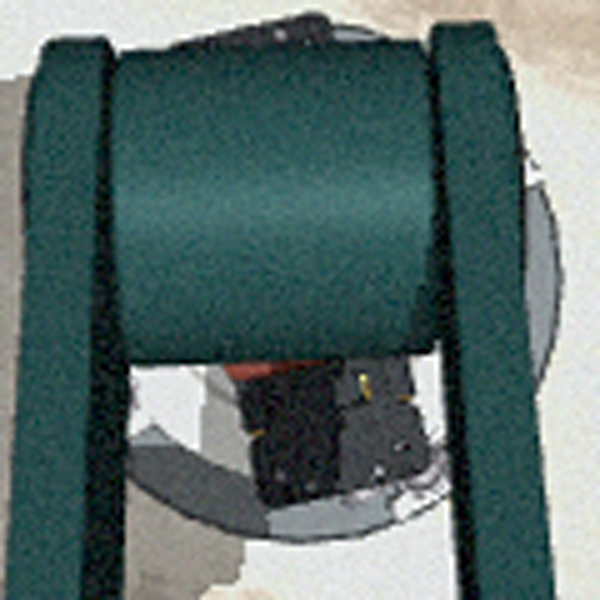

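Run:
```python
from h import *
s=r.snapshot("wrist")
cv2.imwrite('pics/w5b.png',cv2.resize(s['image'][20:240,80:500],None,fx=1.9,fy=1.9,interpolation=cv2.INTER_CUBIC))
g=lambda u,v:np.array([u,v])
h=[ray(s,p,.108)[:2] for p in((212,245),(347,308))];d=h[1]-h[0];print(h,np.degrees(np.arctan2(d[1],d[0])));stat()
```

```text
[array([0.52845939, 0.09207068]), array([0.59741126, 0.0728199 ])] -15.599281121465351
tip [0.5613 0.0789 0.0935] jaw 11.6 q6 -10.6 F [-1.7  3.   6.6] T [0.55 0.32 0.46] open 0.76 t 4.3
```

View pics/w5b.png

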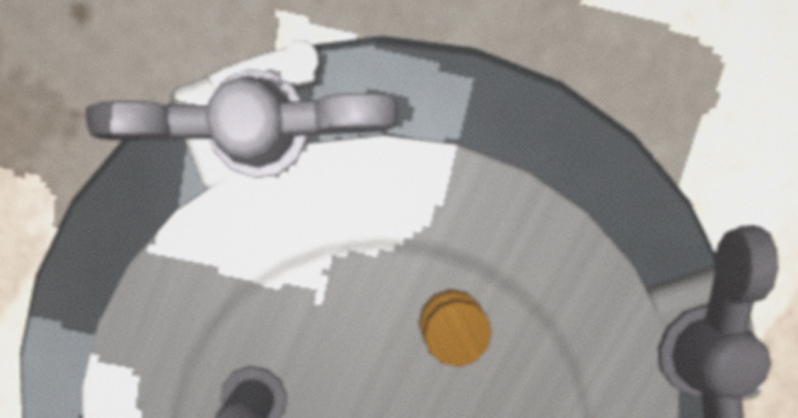

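```bash
python3 -m handwheel '[[0,0,0,1],[0,0,0,2],[0,0,0,2],[0,0,0,2]]'; python3 -c "
from h import *
stat()
"; python3 -m handwheel '[[0,0,0,1],[0,0,0,2],[0,0,0,2],[0,0,0,2]]'; python3 -c "
from h import *
stat()
s=r.snapshot('wrist');cv2.imwrite('pics/w6.png',cv2.resize(s['image'][20:240,80:500],None,fx=1.9,fy=1.9,interpolation=cv2.INTER_CUBIC))"
```

```text
time_s: 4.7
position: [0.5613, 0.0793, 0.2757]
eef_rot: [2.019, 2.404, 0.002]
wrist_force: [-2.4, 5.1, 8.3]
opening: 0.764
tip [0.5613 0.0793 0.0937] jaw 10.0 q6 -8.8 F [-2.4  5.1  8.3] T [0.9  0.42 3.29] open 0.764 t 4.7
time_s: 5.1
position: [0.5613, 0.0797, 0.2757]
eef_rot: [2.047, 2.377, -0.001]
wrist_force: [-1.5, 6.4, 8.1]
opening: 0.766
tip [0.5613 0.0797 0.0937] jaw 8.5 q6 -7.2 F [-1.5  6.4  8.1] T [1.19 0.54 7.48] open 0.766 t 5.1
```

View pics/w6.png

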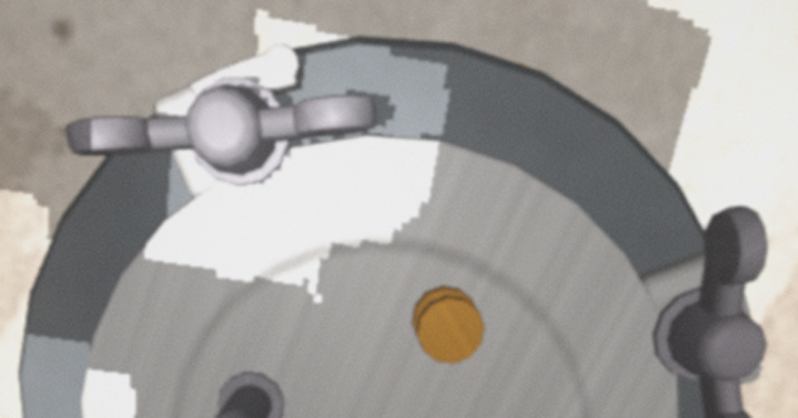

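```bash
python3 -m handwheel '[[0,0,0,-5],[0,0,0,-10],[0,0,0,-14],[0,0,0,-14]]';  python3 -m handwheel '[[0,0,-3,0],[0,0,-5,4],[0,0,-5,10]]' -0.02; python3 -c "
from h import *
stat()
P=potpts(.561,.0795,np.radians(-13.7));print(P.round(4))
go(*P[0],.14,0)
"
```

```text
time_s: 5.55
position: [0.5612, 0.0783, 0.2745]
eef_rot: [1.766, 2.596, 0.001]
wrist_force: [1.1, 0.0, -0.5]
opening: 0.763
time_s: 5.85
position: [0.5622, 0.0783, 0.3271]
eef_rot: [1.991, 2.424, 0.006]
wrist_force: [-0.5, -0.9, -0.4]
opening: 0.535
tip [0.5622 0.0783 0.1451] jaw 11.2 q6 -10.2 F [-0.5 -0.9 -0.4] T [-0.04 -0.01 -0.03] open 0.535 t 5.85
[[ 0.6422  0.1289]
 [ 0.5116  0.1607]
 [ 0.4798  0.0301]
 [ 0.6104 -0.0017]]
d cm [3.41 8.82 0.56] jaw 11.2 roll,q6approx [(np.float64(191.2), 181), (np.float64(11.2), 1), (np.float64(-168.8), -179)] t 5.85 q1 1.0
```

```bash
python3 -m handwheel '[[1.7,4.4,0,6],[3.4,8.8,0,11],[3.4,8.8,0,11],[3.4,8.8,0,11]]';   python3 -c "
from h import *
stat()
P=potpts(.561,.0795,np.radians(-13.7))
go(*P[0],.091,0)
s=r.snapshot('wrist');cv2.imwrite('pics/w7.png',s['image'])
"
```

```text
time_s: 6.25
position: [0.6407, 0.1296, 0.3236]
eef_rot: [2.211, 2.231, -0.0]
wrist_force: [0.1, -0.0, 0.5]
opening: 0.512
tip [0.6407 0.1296 0.1416] jaw 0.5 q6 4.9 F [ 0.1 -0.   0.5] T [-0.08  0.09  0.01] open 0.512 t 6.25
d cm [-0.07  0.15  5.06] jaw 0.5 roll,q6approx [(np.float64(0.5), 5), (np.float64(-179.5), -175)] t 6.25 q1 5.4
```

View pics/w7.png

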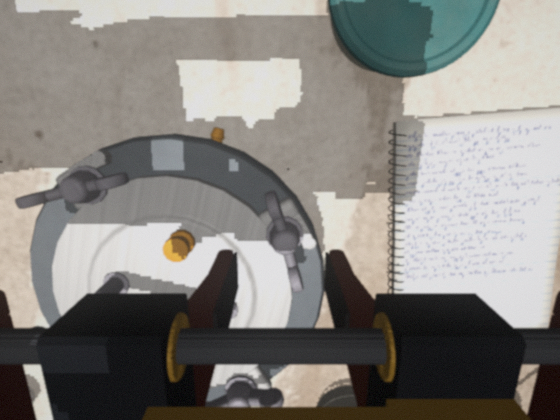

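```bash
python3 -m handwheel '[[0,0.1,2.5,0],[0,0.1,5,0],[0,0.1,5,0],[0,0.1,5,0]]';   python3 -c "
from h import *
stat()
s=r.snapshot('wrist');cv2.imwrite('pics/w8.png',s['image'])
"
```

```text
time_s: 6.7
position: [0.6403, 0.1286, 0.2738]
eef_rot: [-2.212, -2.229, 0.002]
wrist_force: [-0.4, -0.6, 0.8]
opening: 0.511
tip [0.6403 0.1286 0.0918] jaw 0.4 q6 4.9 F [-0.4 -0.6  0.8] T [-0.02  0.05  0.05] open 0.511 t 6.7
```

View pics/w8.png

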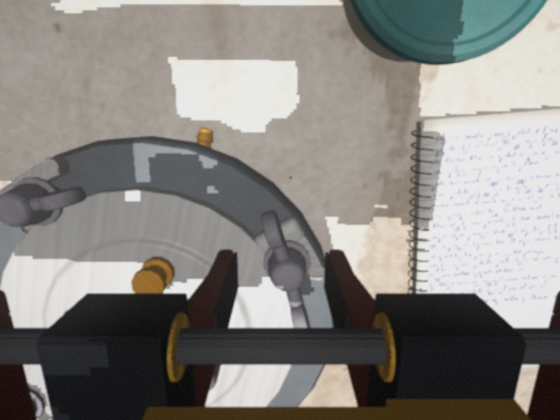

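```bash
python3 -m handwheel '[[0,0.15,0,8.5],[0,0.15,0,17],[0,0.15,0,25.5],[0,0.15,0,34],[0,0.15,0,42]]'; python3 -m handwheel '[[0,0,0,8.5],[0,0,0,17],[0,0,0,25.5],[0,0,0,34],[0,0,0,40]]';  python3 -m handwheel '[[0,0,0,4],[0,0,0,8],[0,0,0,8]]';   python3 -c "
from h import *
stat()
s=r.snapshot('wrist');cv2.imwrite('pics/w9.png',s['image'])
"
```

```text
time_s: 7.25
position: [0.6429, 0.1291, 0.2756]
eef_rot: [2.868, 1.281, 0.003]
wrist_force: [-3.3, -2.5, -0.4]
opening: 0.51
time_s: 7.75
position: [0.643, 0.129, 0.2751]
eef_rot: [3.133, 0.224, 0.003]
wrist_force: [0.9, -0.5, -3.2]
opening: 0.509
time_s: 8.05
position: [0.6431, 0.129, 0.2751]
eef_rot: [3.141, 0.012, 0.003]
wrist_force: [0.4, -1.9, -2.5]
opening: 0.512
tip [0.6431 0.129  0.0931] jaw -89.6 q6 94.9 F [ 0.4 -1.9 -2.5] T [-0.06  0.05  0.07] open 0.512 t 8.05
```

View pics/w9.png

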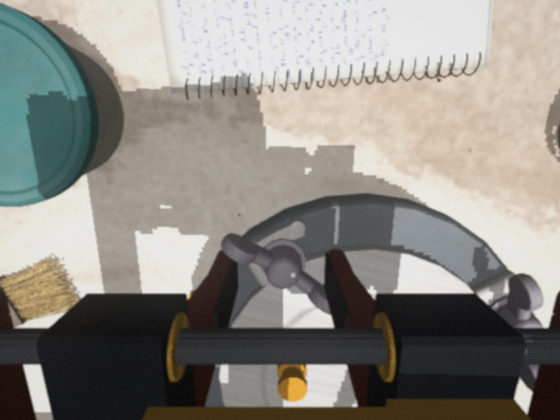

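Run:
```python
from h import *
s=r.snapshot("wrist")
cv2.imwrite('pics/w9c.png',cv2.resize(s['image'][200:340,190:390],None,fx=4,fy=4,interpolation=cv2.INTER_CUBIC))
```

```text
(no output)
```

View pics/w9c.png

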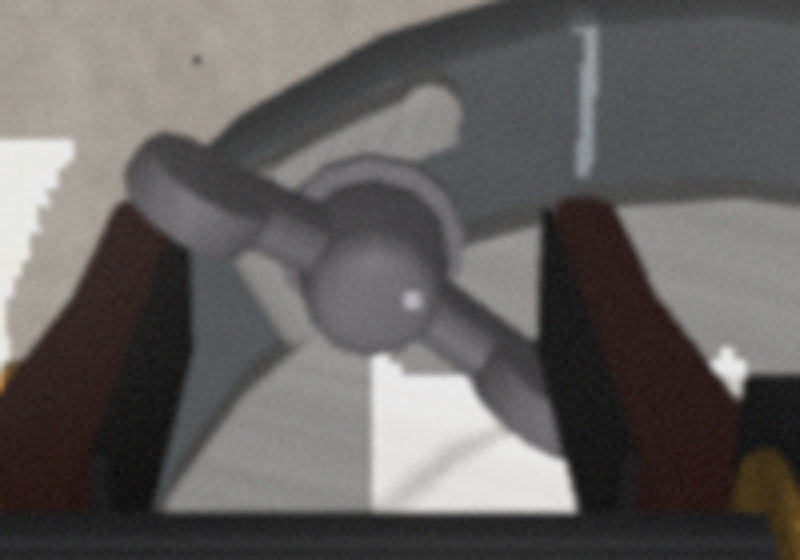

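Run:
```python
from h import *
s=r.snapshot("wrist")
g=lambda u,v:np.array([u,v])/4+[190,200]
for p,q in (((285,235),(465,330)),((175,190),(515,385))):
  a=ray(s,g(*p),.100)[:2];b=ray(s,g(*q),.1)[:2];d=a-b
  print(a,b,np.degrees(np.arctan2(d[1],d[0])))
print(ray(s,g(375,290),.1));stat()
```

```text
[0.65401969 0.13925092] [0.64148298 0.11690229] 60.70928776847498
[0.65975176 0.152512  ] [0.63391524 0.11036816] 58.48938930407636
[0.64680716 0.12817939 0.1       ]
tip [0.6431 0.1291 0.0929] jaw -89.4 q6 94.8 F [ 0.2 -1.   1.6] T [-0.28  0.02  0.02] open 0.512 t 8.2
```

```bash
python3 -m handwheel '[[0,0,0,8],[0,0,0,16],[0,0,0,21],[0,0,0,21]]';   python3 -c "
from h import *
stat()"; python3 -m handwheel '[[0,0,0,-8],[0,0,0,-14],[0,0,-2.5,-14],[0,0,-5,-14],[0,0,-5,-14]]';   python3 -c "
from h import *
stat()
P=potpts(.561,.0795,np.radians(-13.7))
go(*P[2],.14,0)
s=r.snapshot('wrist');cv2.imwrite('pics/w10.png',s['image'])
"
```

```text
time_s: 8.6
position: [0.6433, 0.129, 0.2744]
eef_rot: [3.091, -0.559, 0.003]
wrist_force: [1.0, -1.7, 0.8]
opening: 0.512
tip [0.6433 0.129  0.0924] jaw -110.5 q6 115.8 F [ 1.  -1.7  0.8] T [-0.36 -0.13  0.1 ] open 0.512 t 8.6
time_s: 9.1
position: [0.644, 0.1297, 0.3274]
eef_rot: [-3.135, 0.174, -0.01]
wrist_force: [0.5, -0.2, -0.3]
opening: 0.511
tip [0.644  0.1297 0.1454] jaw -96.3 q6 101.7 F [ 0.5 -0.2 -0.3] T [-0.02  0.15  0.03] open 0.511 t 9.1
d cm [-15.22  11.71   0.42] jaw -96.3 roll,q6approx [(np.float64(-96.3), 5), (np.float64(-276.3), -175)] t 9.1 q1 5.4
```

View pics/w10.png

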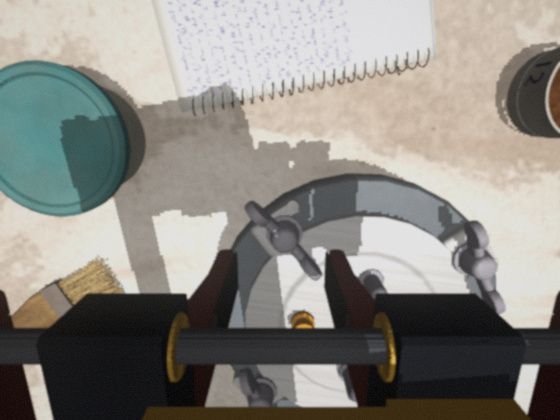

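```bash
python3 -m handwheel '[[-3,2.3,0,-8.5],[-6,4.7,0,-17],[-9,7,0,-25],[-12,9.4,0,-34],[-15.2,11.7,0.4,-42]]'; python3 -m handwheel '[[0,0,0,-8.5],[0,0,0,-17],[0,0,0,-25],[0,0,0,-34],[0,0,0,-42]]'; python3 -m handwheel '[[0,0,0,-6],[0,0,0,-10],[0,0,0,-10]]';   python3 -c "
from h import *
stat()
P=potpts(.561,.0795,np.radians(-13.7))
go(*P[2],.091,0)
s=r.snapshot('wrist');cv2.imwrite('pics/w11.png',s['image'])
"
```

```text
time_s: 9.65
position: [0.4767, 0.0298, 0.3189]
eef_rot: [-2.988, -0.969, 0.001]
wrist_force: [-0.3, -0.5, 0.8]
opening: 0.513
time_s: 10.15
position: [0.4777, 0.0304, 0.3186]
eef_rot: [-2.441, -1.975, 0.002]
wrist_force: [0.1, -0.0, -0.6]
opening: 0.508
time_s: 10.45
position: [0.4778, 0.0305, 0.3187]
eef_rot: [-2.266, -2.173, 0.002]
wrist_force: [0.0, 0.3, 0.1]
opening: 0.508
tip [0.4778 0.0305 0.1367] jaw -2.4 q6 -2.2 F [0.  0.3 0.1] T [-0.06  0.02 -0.02] open 0.508 t 10.45
d cm [-0.02  0.22  4.57] jaw -2.4 roll,q6approx [(np.float64(177.6), 175), (np.float64(-2.4), -5)] t 10.45 q1 -4.6
```

View pics/w11.png

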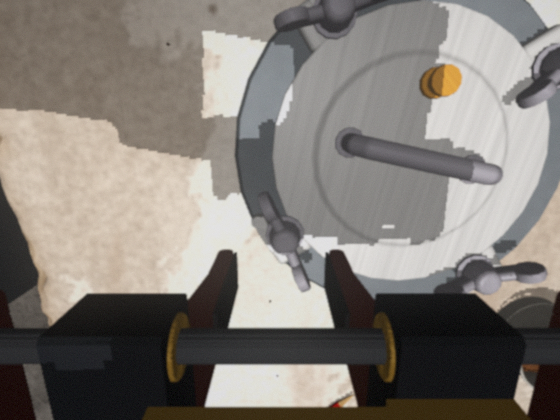

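```bash
python3 -m handwheel '[[0,0.2,2.5,0],[0,0.2,4.5,0],[0,0.2,4.5,0],[0,0.2,4.5,0]]'; python3 -m handwheel '[[0,0,0,8.5],[0,0,0,17],[0,0,0,25.5],[0,0,0,34],[0,0,0,42]]'; python3 -m handwheel '[[0,0,0,8.5],[0,0,0,17],[0,0,0,25.5],[0,0,0,34],[0,0,0,42]]';   python3 -c "
from h import *
stat()
s=r.snapshot('wrist');cv2.imwrite('pics/w12.png',s['image'])
"
```

```text
time_s: 10.9
position: [0.4801, 0.0303, 0.2744]
eef_rot: [-2.269, -2.171, 0.002]
wrist_force: [0.2, 0.0, 1.0]
opening: 0.512
time_s: 11.4
position: [0.4802, 0.03, 0.2756]
eef_rot: [2.9, 1.206, -0.001]
wrist_force: [-2.7, -2.2, 0.2]
opening: 0.512
time_s: 11.9
position: [0.4796, 0.0301, 0.2752]
eef_rot: [3.14, 0.086, -0.003]
wrist_force: [-2.0, -0.8, -2.6]
opening: 0.511
tip [0.4796 0.0301 0.0932] jaw -86.9 q6 82.3 F [-2.  -0.8 -2.6] T [-0.12  0.48  0.1 ] open 0.511 t 11.9
```

View pics/w12.png

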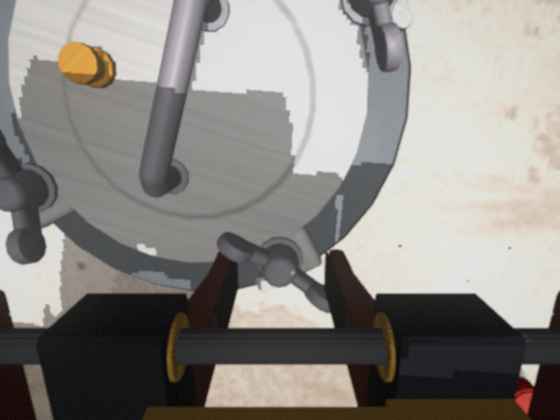

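Turning as for a. Continue to jaw -110.5 and lift.

```bash
python3 -m handwheel '[[0,0,0,8],[0,0,0,16],[0,0,0,23.5],[0,0,0,23.5]]';   python3 -c "
from h import *
stat()
s=r.snapshot('wrist')
cv2.imwrite('pics/w13c.png',cv2.resize(s['image'][200:340,190:390],None,fx=4,fy=4,interpolation=cv2.INTER_CUBIC))"; python3 -m handwheel '[[0,0,0,-8],[0,0,0,-14],[0,0,-2.5,-14],[0,0,-5,-14],[0,0,-5,-14]]';   python3 -c "
from h import *
stat()
P=potpts(.561,.0795,np.radians(-13.7))
go(*P[1],.14,91)
"
```

```text
time_s: 12.35
position: [0.4799, 0.0304, 0.2751]
eef_rot: [-3.094, 0.544, 0.001]
wrist_force: [-2.1, 0.7, 0.0]
opening: 0.511
tip [0.4799 0.0304 0.0931] jaw -110.0 q6 105.3 F [-2.1  0.7  0. ] T [0.16 0.51 0.08] open 0.511 t 12.35
time_s: 12.9
position: [0.4826, 0.0301, 0.3282]
eef_rot: [3.137, -0.158, 0.013]
wrist_force: [0.6, -0.3, 0.2]
opening: 0.508
tip [0.4826 0.0301 0.1462] jaw -95.8 q6 91.1 F [ 0.6 -0.3  0.2] T [ 0.05  0.09 -0.01] open 0.508 t 12.9
d cm [  1.57 -13.28   0.63] jaw -95.8 roll,q6approx [(np.float64(-6.8), 84), (np.float64(-186.8), -96)] t 12.9 q1 -4.6
```

View pics/w13c.png

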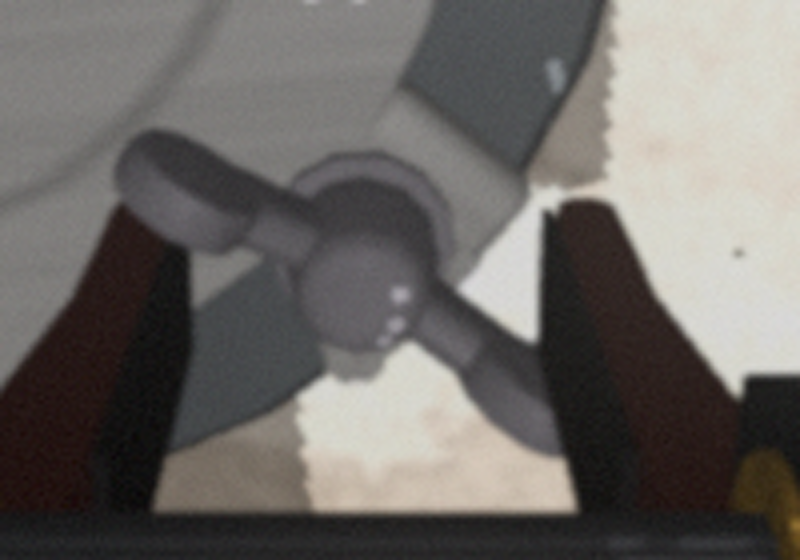

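```bash
python3 -m handwheel '[[0.3,-2.7,0,-8.5],[0.6,-5.4,0,-17],[0.9,-8,0,-25.5],[1.2,-10.7,0,-34],[1.6,-13.3,0.6,-42.5]]'; python3 -m handwheel '[[0,0,0,-8.5],[0,0,0,-17],[0,0,0,-25.5],[0,0,0,-34],[0,0,0,-42.5]]'; python3 -m handwheel '[[0,0,0,-8.5],[0,0,0,-17],[0,0,0,-25.5],[0,0,0,-34],[0,0,0,-42.5]]';python3 -m handwheel '[[0,0,0,-8.5],[0,0,0,-17],[0,0,0,-25.5],[0,0,0,-34],[0,0,0,-42.5]]';  python3 -c "
from h import *
stat()
P=potpts(.561,.0795,np.radians(-13.7))
go(*P[1],.091,-20)
s=r.snapshot('wrist');cv2.imwrite('pics/w14.png',s['image'])
"
```

```text
time_s: 13.4
position: [0.511, 0.162, 0.319]
eef_rot: [2.979, 0.998, 0.004]
wrist_force: [-0.1, 0.5, -0.2]
opening: 0.51
time_s: 13.9
position: [0.5106, 0.1609, 0.3183]
eef_rot: [2.414, 2.01, 0.001]
wrist_force: [0.7, 0.1, 0.2]
opening: 0.508
time_s: 14.4
position: [0.5106, 0.1608, 0.3183]
eef_rot: [1.522, 2.748, 0.001]
wrist_force: [-0.6, 0.3, -0.4]
opening: 0.514
time_s: 14.9
position: [0.5106, 0.1609, 0.3183]
eef_rot: [0.422, 3.112, 0.0]
wrist_force: [0.4, 0.2, -0.3]
opening: 0.511
tip [0.5106 0.1609 0.1363] jaw 74.5 q6 -64.4 F [ 0.4  0.2 -0.3] T [ 0.01 -0.04  0.02] open 0.511 t 14.9
d cm [-0.11  0.01  4.53] jaw 74.5 roll,q6approx [(np.float64(94.5), 30), (np.float64(-85.5), -150)] t 14.9 q1 10.1
```

View pics/w14.png

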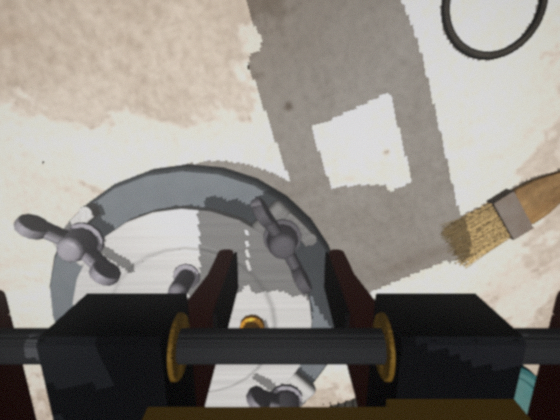

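```bash
python3 -m handwheel '[[-0.1,0,2.5,0],[-0.1,0,4.5,0],[-0.1,0,4.5,0],[-0.1,0,4.5,0]]'; python3 -m handwheel '[[0,0,0,8.5],[0,0,0,17],[0,0,0,25.5],[0,0,0,34],[0,0,0,42]]'; python3 -m handwheel '[[0,0,0,8.5],[0,0,0,17],[0,0,0,25.5],[0,0,0,34],[0,0,0,42]]';  python3 -m handwheel '[[0,0,0,7],[0,0,0,11],[0,0,0,11]]';   python3 -c "
from h import *
stat()
s=r.snapshot('wrist');cv2.imwrite('pics/w15.png',s['image'])
cv2.imwrite('pics/w15c.png',cv2.resize(s['image'][200:340,190:390],None,fx=4,fy=4,interpolation=cv2.INTER_CUBIC))"
```

```text
time_s: 15.35
position: [0.5113, 0.1605, 0.2735]
eef_rot: [-0.438, -3.11, 0.0]
wrist_force: [-0.2, -0.0, 0.0]
opening: 0.509
time_s: 15.85
position: [0.5118, 0.1609, 0.2749]
eef_rot: [1.531, 2.742, 0.003]
wrist_force: [-0.3, 1.8, -1.7]
opening: 0.511
time_s: 16.35
position: [0.5119, 0.1611, 0.2747]
eef_rot: [2.413, 2.011, 0.004]
wrist_force: [1.5, 3.1, -3.2]
opening: 0.51
time_s: 16.65
position: [0.512, 0.1609, 0.2748]
eef_rot: [2.589, 1.778, 0.004]
wrist_force: [1.8, 1.4, -0.9]
opening: 0.508
tip [0.512  0.1609 0.0928] jaw -21.1 q6 31.1 F [ 1.8  1.4 -0.9] T [ 0.28 -0.09  0.08] open 0.508 t 16.65
```

View pics/w15c.png

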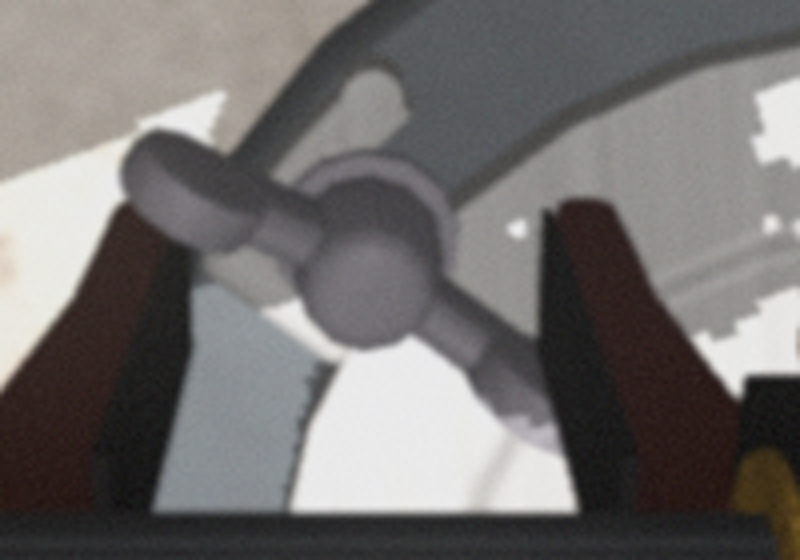

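```bash
python3 -m handwheel '[[0,0,0,-8],[0,0,0,-14],[0,0,-2.5,-14],[0,0,-4.5,-14],[0,0,-4.5,-14]]';   python3 -c "
from h import *
stat()
P=potpts(.561,.0795,np.radians(-13.7))
go(*P[3],.136,76)
"
```

```text
time_s: 17.2
position: [0.5125, 0.1606, 0.3216]
eef_rot: [2.349, 2.081, 0.007]
wrist_force: [0.3, 0.6, 0.8]
opening: 0.511
tip [0.5125 0.1606 0.1396] jaw -6.9 q6 17.0 F [0.3 0.6 0.8] T [-0.05  0.   -0.01] open 0.511 t 17.2
d cm [-14.94  11.66   0.41] jaw -6.9 roll,q6approx [(np.float64(97.1), 114), (np.float64(-82.9), -66)] t 17.2 q1 10.0
```

```bash
python3 -m handwheel '[[-3,2.3,0,-8.5],[-6,4.7,0,-17],[-9,7,0,-25],[-12,9.4,0,-34],[-14.9,11.7,0,-42]]'; python3 -m handwheel '[[0,0,0,-8.5],[0,0,0,-17],[0,0,0,-25],[0,0,0,-34],[0,0,0,-41]]';   python3 -c "
from h import *
stat()
P=potpts(.561,.0795,np.radians(-13.7))
go(*P[3],.091,-20.5)
s=r.snapshot('wrist');cv2.imwrite('pics/w16.png',s['image'])
"
```

```text
time_s: 17.7
position: [0.6096, -0.0032, 0.318]
eef_rot: [-1.44, -2.791, 0.001]
wrist_force: [0.6, 0.6, 0.4]
opening: 0.512
time_s: 18.2
position: [0.6089, -0.0019, 0.3179]
eef_rot: [-0.372, -3.119, 0.001]
wrist_force: [-0.2, 0.4, -0.3]
opening: 0.511
tip [ 0.6089 -0.0019  0.1359] jaw 76.4 q6 -83.0 F [-0.2  0.4 -0.3] T [-0.02  0.02 -0.03] open 0.511 t 18.2
d cm [-0.14  0.05  4.49] jaw 76.4 roll,q6approx [(np.float64(96.9), 14), (np.float64(-83.1), -166)] t 18.2 q1 -6.7
```

View pics/w16.png

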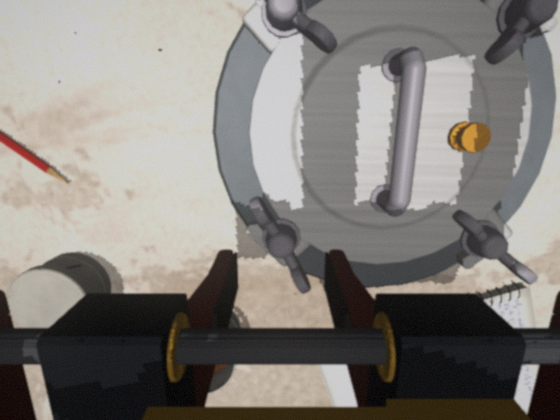

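```bash
python3 -m handwheel '[[-0.1,0,2.5,0],[-0.1,0,4.5,0],[-0.1,0,4.5,0],[-0.1,0,4.5,0]]'; python3 -m handwheel '[[0,0,0,8.5],[0,0,0,17],[0,0,0,25.5],[0,0,0,34],[0,0,0,42]]'; python3 -m handwheel '[[0,0,0,8.5],[0,0,0,17],[0,0,0,25.5],[0,0,0,34],[0,0,0,42]]';  python3 -m handwheel '[[0,0,0,7],[0,0,0,13],[0,0,0,13]]';   python3 -c "
from h import *
stat()
s=r.snapshot('wrist')
cv2.imwrite('pics/w17c.png',cv2.resize(s['image'][200:340,190:390],None,fx=4,fy=4,interpolation=cv2.INTER_CUBIC))"
python3 -m handwheel '[[0,0,0,-8],[0,0,0,-14],[0,0,-2.5,-14],[0,0,-4.5,-14],[0,0,-4.5,-14]]';   python3 -c "
from h import *
stat()
P=potpts(.561,.0795,np.radians(-13.7))
go(*P[0],.136,-96)
s=r.snapshot('wrist');cv2.imwrite('pics/w18.png',s['image'])
"
```

```text
time_s: 18.65
position: [0.6099, -0.0019, 0.2733]
eef_rot: [-0.384, -3.117, 0.0]
wrist_force: [-0.1, -0.2, 1.2]
opening: 0.509
time_s: 19.15
position: [0.6107, -0.002, 0.2749]
eef_rot: [1.483, 2.767, 0.001]
wrist_force: [0.3, -0.3, -2.4]
opening: 0.513
time_s: 19.65
position: [0.6105, -0.0024, 0.2746]
eef_rot: [2.376, 2.052, 0.0]
wrist_force: [-0.4, -2.6, -2.7]
opening: 0.511
time_s: 19.95
position: [0.6103, -0.0022, 0.2746]
eef_rot: [2.589, 1.777, 0.0]
wrist_force: [0.0, -1.4, -0.6]
opening: 0.509
tip [ 0.6103 -0.0022  0.0926] jaw -21.1 q6 14.4 F [ 0.  -1.4 -0.6] T [-0.24  0.18  0.05] open 0.509 t 19.95
time_s: 20.5
position: [0.6117, -0.0018, 0.3222]
eef_rot: [2.347, 2.081, 0.008]
wrist_force: [0.9, 0.1, 0.5]
opening: 0.509
tip [ 0.6117 -0.0018  0.1402] jaw -6.9 q6 0.2 F [0.9 0.1 0.5] T [-0.13  0.01 -0.01] open 0.509 t 20.5
d cm [13.34  1.45  0.44] jaw -6.9 roll,q6approx [(np.float64(89.1), 89), (np.float64(-90.9), -91)] t 20.5 q1 -6.6
```

View pics/w17c.png

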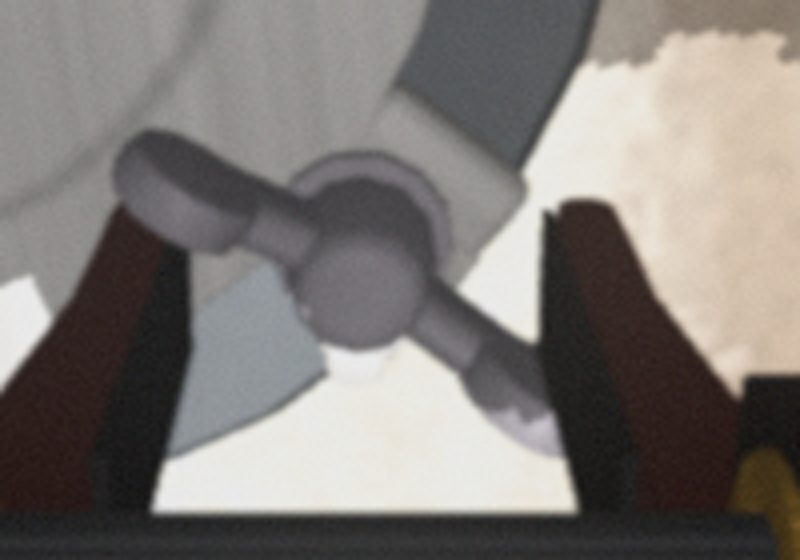

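View pics/w18.png

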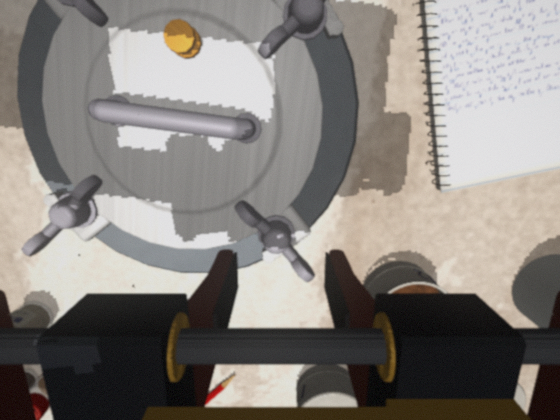

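```bash
python3 -m handwheel '[[3.3,0.4,0,-8.5],[6.7,0.7,0,-17],[10,1.1,0,-25.5],[13.3,1.5,0,-34],[13.3,1.5,0,-42]]'; python3 -m handwheel '[[0,0,0,-8.5],[0,0,0,-17],[0,0,0,-25],[0,0,0,-34],[0,0,0,-42]]';  python3 -m handwheel '[[0,0,0,-5],[0,0,0,-6],[0,0,0,-6]]';   python3 -c "
from h import *
stat()
P=potpts(.561,.0795,np.radians(-13.7))
go(*P[0],.091,84)
s=r.snapshot('wrist');cv2.imwrite('pics/w19.png',s['image'])
"
```

```text
time_s: 21.05
position: [0.6416, 0.1321, 0.3176]
eef_rot: [-1.436, -2.793, -0.002]
wrist_force: [0.1, -0.9, -0.8]
opening: 0.511
time_s: 21.55
position: [0.6409, 0.1284, 0.3174]
eef_rot: [-0.344, -3.121, 0.0]
wrist_force: [0.5, -1.1, 0.1]
opening: 0.509
time_s: 21.85
position: [0.641, 0.1283, 0.3179]
eef_rot: [-0.194, -3.134, 0.0]
wrist_force: [-0.3, -0.1, 0.6]
opening: 0.508
tip [0.641  0.1283 0.1359] jaw 82.9 q6 -77.7 F [-0.3 -0.1  0.6] T [ 0.01 -0.01 -0.  ] open 0.508 t 21.85
d cm [-0.11  0.07  4.49] jaw 82.9 roll,q6approx [(np.float64(178.9), 101), (np.float64(-1.1), -79)] t 21.85 q1 5.3
```

View pics/w19.png

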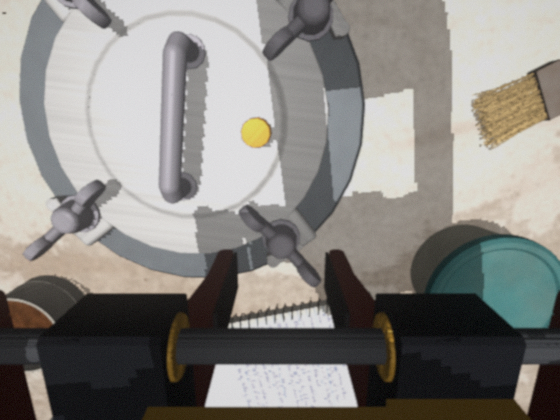

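```bash
python3 -m handwheel '[[-0.1,0.05,2.5,0],[-0.1,0.05,4.7,0],[-0.1,0.05,4.7,0],[-0.1,0.05,4.7,0]]'; python3 -m handwheel '[[0,0,0,8.5],[0,0,0,17],[0,0,0,25.5],[0,0,0,34],[0,0,0,42]]'; python3 -c "
from h import *
stat()"; python3 -m handwheel '[[0,0,0,8.5],[0,0,0,17],[0,0,0,25.5],[0,0,0,33],[0,0,0,33]]';  python3 -c "
from h import *
stat()"; python3 -m handwheel '[[0,0,0,2],[0,0,0,4],[0,0,0,4]]';   python3 -c "
from h import *
stat()
s=r.snapshot('wrist')
cv2.imwrite('pics/w20c.png',cv2.resize(s['image'][200:340,190:390],None,fx=4,fy=4,interpolation=cv2.INTER_CUBIC))"
```

```text
time_s: 22.3
position: [0.6422, 0.1287, 0.2715]
eef_rot: [-0.193, -3.134, 0.0]
wrist_force: [0.6, -1.3, 0.7]
opening: 0.513
time_s: 22.8
position: [0.6432, 0.1284, 0.2731]
eef_rot: [1.31, 2.852, 0.001]
wrist_force: [2.4, -2.1, -3.7]
opening: 0.513
tip [0.6432 0.1284 0.0911] jaw 40.6 q6 -35.3 F [ 2.4 -2.1 -3.7] T [-0.35 -0.28  0.18] open 0.513 t 22.8
time_s: 23.3
position: [0.6432, 0.1281, 0.273]
eef_rot: [2.061, 2.367, 0.001]
wrist_force: [1.5, -3.3, -0.6]
opening: 0.513
tip [0.6432 0.1281 0.091 ] jaw 7.9 q6 -2.6 F [ 1.5 -3.3 -0.6] T [-0.57 -0.16  0.05] open 0.513 t 23.3
time_s: 23.6
position: [0.6431, 0.1281, 0.273]
eef_rot: [2.137, 2.299, 0.001]
wrist_force: [2.0, -5.1, 1.1]
opening: 0.51
tip [0.6431 0.1281 0.091 ] jaw 4.2 q6 1.1 F [ 2.  -5.1  1.1] T [-0.87 -0.21  0.31] open 0.51 t 23.6
```

View pics/w20c.png

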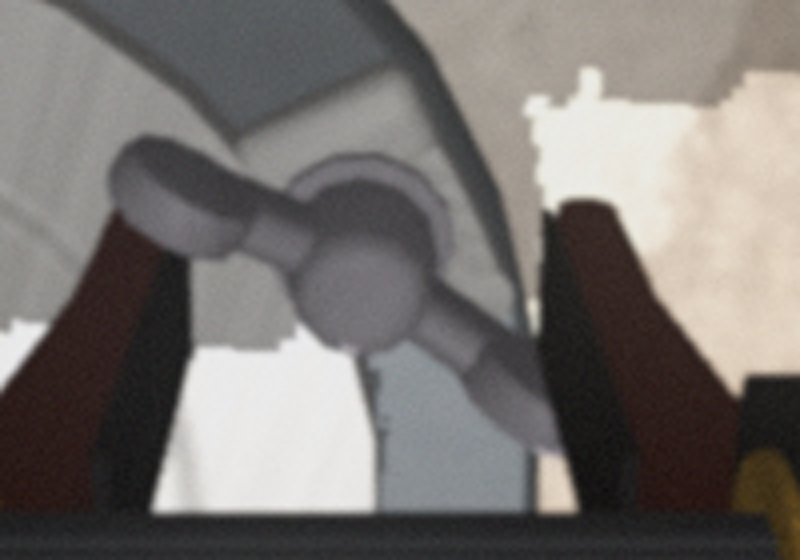

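```bash
for i in 1; do python3 -m handwheel '[[0,0,0,1],[0,0,0,2],[0,0,0,2]]' >/dev/null;   python3 -c "
from h import *
stat()"; done; python3 -m handwheel '[[0,0,0,1],[0,0,0,2],[0,0,0,2]]' >/dev/null;   python3 -c "
from h import *
stat()"
```

```text
tip [0.6431 0.1281 0.0909] jaw 2.2 q6 3.1 F [ 2.5 -4.9  1.1] T [-1.   -0.27  0.56] open 0.51 t 23.95
tip [0.6431 0.1281 0.0909] jaw 0.3 q6 5.1 F [ 2.  -5.3  2.1] T [-0.92 -0.24  1.09] open 0.513 t 24.25
```

```bash
python3 -m handwheel '[[0,0,0,1],[0,0,0,2],[0,0,0,2]]' >/dev/null;   python3 -c "
from h import *
stat()";  python3 -m handwheel '[[0,0,0,1],[0,0,0,2],[0,0,0,2]]' >/dev/null;   python3 -c "
from h import *
stat()
s=r.snapshot('wrist')
cv2.imwrite('pics/w21c.png',cv2.resize(s['image'][200:340,190:390],None,fx=4,fy=4,interpolation=cv2.INTER_CUBIC))"
```

```text
tip [0.6431 0.1282 0.091 ] jaw -1.7 q6 7.0 F [ 2.6 -5.8  1.4] T [-0.97 -0.21  1.72] open 0.51 t 24.55
tip [0.6431 0.1282 0.091 ] jaw -3.6 q6 9.0 F [ 2.  -4.6  2.3] T [-0.92 -0.19  2.36] open 0.517 t 24.85
```

View pics/w21c.png

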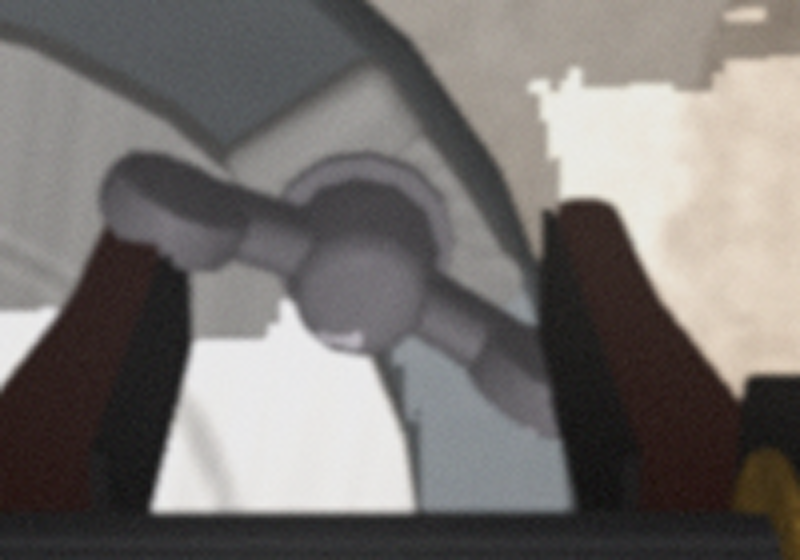

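```bash
python3 -m handwheel '[[0,0,0,-8.5],[0,0,0,-17],[0,0,-2,-24],[0,0,-4.7,-30],[0,0,-4.7,-38]]';   python3 -c "
from h import *
stat()
P=potpts(.561,.0795,np.radians(-13.7))
go(*P[2],.136,84)
"
```

```text
time_s: 25.4
position: [0.6437, 0.1294, 0.3229]
eef_rot: [1.463, 2.775, 0.007]
wrist_force: [0.2, 0.8, 0.1]
opening: 0.512
tip [0.6437 0.1294 0.1409] jaw 34.4 q6 -29.1 F [0.2 0.8 0.1] T [-0.05 -0.04  0.03] open 0.512 t 25.4
d cm [  1.07 -19.13   0.37] jaw 34.4 roll,q6approx [(np.float64(130.4), 101), (np.float64(-49.6), -79)] t 25.4 q1 5.3
```

```bash
python3 -m handwheel '[[0.2,-4,0,-8.5],[0.4,-8,0,-17],[0.7,-12,0,-25.5],[0.9,-16,0,-34],[1.1,-19.1,0,-42]]'; python3 -m handwheel '[[0,0,0,-6],[0,0,0,-7],[0,0,0,-7],[0,0,0,-7]]';   python3 -c "
from h import *
stat()
P=potpts(.561,.0795,np.radians(-13.7))
go(*P[2],.09,84)
s=r.snapshot('wrist');cv2.imwrite('pics/w22.png',s['image'])
"
```

```text
time_s: 25.9
position: [0.4756, 0.0308, 0.319]
eef_rot: [-0.37, -3.119, -0.002]
wrist_force: [-0.5, -0.3, 0.1]
opening: 0.509
time_s: 26.3
position: [0.4786, 0.0314, 0.3189]
eef_rot: [0.194, 3.135, 0.001]
wrist_force: [-1.5, -0.8, 0.6]
opening: 0.51
tip [0.4786 0.0314 0.1369] jaw 82.9 q6 -87.5 F [-1.5 -0.8  0.6] T [-0.03 -0.03  0.03] open 0.51 t 26.3
d cm [-0.14 -0.11  4.69] jaw 82.9 roll,q6approx [(np.float64(178.9), 91), (np.float64(-1.1), -89)] t 26.3 q1 -4.5
```

View pics/w22.png

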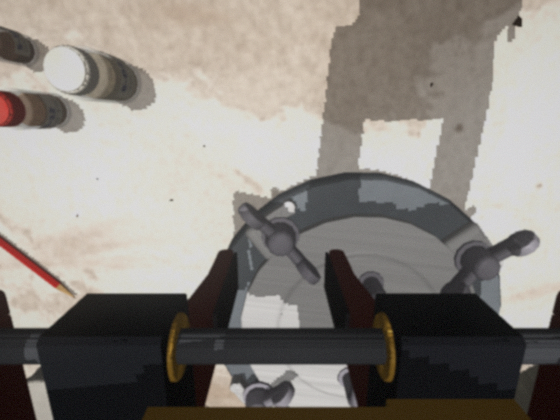

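```bash
python3 -m handwheel '[[-0.1,-0.1,2.5,0],[-0.1,-0.1,4.8,0],[-0.1,-0.1,4.8,0],[-0.1,-0.1,4.8,0]]'; python3 -m handwheel '[[0,0,0,8.5],[0,0,0,17],[0,0,0,25.5],[0,0,0,34],[0,0,0,42]]'; python3 -m handwheel '[[0,0,0,8.5],[0,0,0,17],[0,0,0,25.5],[0,0,0,34],[0,0,0,37]]';  python3 -c "
from h import *
stat()"; python3 -m handwheel '[[0,0,0,2],[0,0,0,4],[0,0,0,4]]';   python3 -c "
from h import *
stat()"
```

```text
time_s: 26.75
position: [0.4789, 0.0301, 0.2706]
eef_rot: [-0.192, -3.134, -0.0]
wrist_force: [0.8, 0.4, 0.4]
opening: 0.514
time_s: 27.25
position: [0.4789, 0.0305, 0.2716]
eef_rot: [1.312, 2.854, 0.002]
wrist_force: [0.5, 3.4, -2.7]
opening: 0.515
time_s: 27.75
position: [0.4789, 0.0308, 0.2716]
eef_rot: [-2.148, -2.292, -0.003]
wrist_force: [0.8, 5.8, -3.1]
opening: 0.511
tip [0.4789 0.0308 0.0896] jaw 3.7 q6 -8.4 F [ 0.8  5.8 -3.1] T [0.86 0.01 0.4 ] open 0.511 t 27.75
time_s: 28.05
position: [0.4789, 0.0309, 0.2715]
eef_rot: [-2.22, -2.222, -0.002]
wrist_force: [0.3, 5.2, -3.5]
opening: 0.509
tip [0.4789 0.0309 0.0895] jaw 0.0 q6 -4.7 F [ 0.3  5.2 -3.5] T [ 1.08 -0.11  1.2 ] open 0.509 t 28.05
```

```bash
python3 -m handwheel '[[0,0,0,2],[0,0,0,2],[0,0,0,2]]';   python3 -c "
from h import *
stat()
s=r.snapshot('wrist')
cv2.imwrite('pics/w23c.png',cv2.resize(s['image'][200:340,190:390],None,fx=4,fy=4,interpolation=cv2.INTER_CUBIC))"; python3 -m handwheel '[[0,0,0,-8.5],[0,0,0,-15],[0,0,-2,-15],[0,0,-4.7,-15],[0,0,-4.7,-12]]';   python3 -c "
from h import *
stat()
P=potpts(.561,.0795,np.radians(-13.7))
go(*P[1],.136,-7)
"
```

```text
time_s: 28.35
position: [0.4789, 0.031, 0.2716]
eef_rot: [2.256, 2.186, 0.002]
wrist_force: [1.1, 7.2, -3.4]
opening: 0.511
tip [0.4789 0.031  0.0896] jaw -1.8 q6 -2.8 F [ 1.1  7.2 -3.4] T [ 1.1  -0.06  1.8 ] open 0.511 t 28.35
time_s: 28.9
position: [0.4806, 0.03, 0.3219]
eef_rot: [2.017, 2.401, 0.007]
wrist_force: [0.9, -1.0, 0.3]
opening: 0.515
tip [0.4806 0.03   0.1399] jaw 9.9 q6 -14.6 F [ 0.9 -1.   0.3] T [-0.1   0.05 -0.01] open 0.515 t 28.9
d cm [12.34  5.31  0.4 ] jaw 9.9 roll,q6approx [(np.float64(196.9), 182), (np.float64(16.9), 2), (np.float64(-163.1), -178)] t 28.9 q1 -4.7
```

View pics/w23c.png

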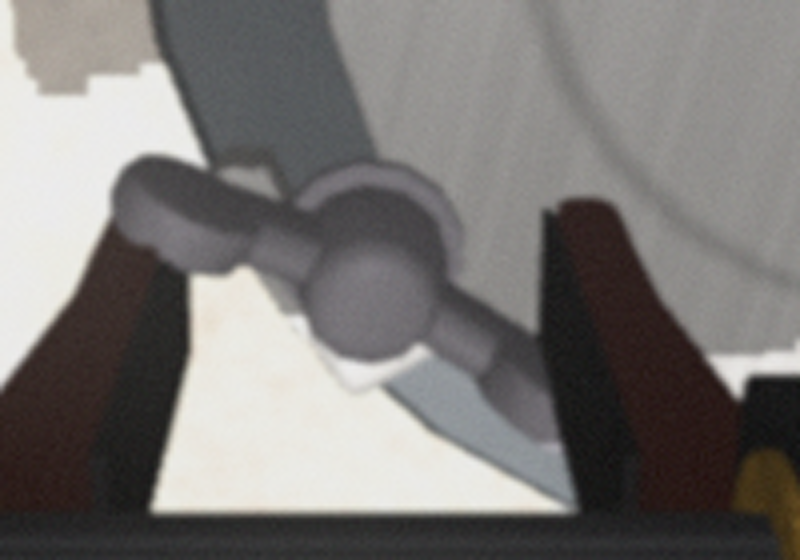

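```bash
python3 -m handwheel '[[4,1.8,0,6],[8,3.5,0,12],[12.3,5.3,0,17],[12.3,5.3,0,17],[12.3,5.3,0,17]]';   python3 -c "
from h import *
stat()
P=potpts(.561,.0795,np.radians(-13.7))
go(*P[1],.09,-7)
s=r.snapshot('wrist');cv2.imwrite('pics/w24.png',s['image'])
"
```

```text
time_s: 29.4
position: [0.5098, 0.1613, 0.3187]
eef_rot: [2.349, 2.085, 0.002]
wrist_force: [-0.3, -0.5, -0.4]
opening: 0.506
tip [0.5098 0.1613 0.1367] jaw -6.8 q6 17.0 F [-0.3 -0.5 -0.4] T [-0.06  0.04 -0.03] open 0.506 t 29.4
d cm [-0.04  0.18  4.67] jaw -6.8 roll,q6approx [(np.float64(0.2), 17), (np.float64(-179.8), -163)] t 29.4 q1 10.2
```

View pics/w24.png

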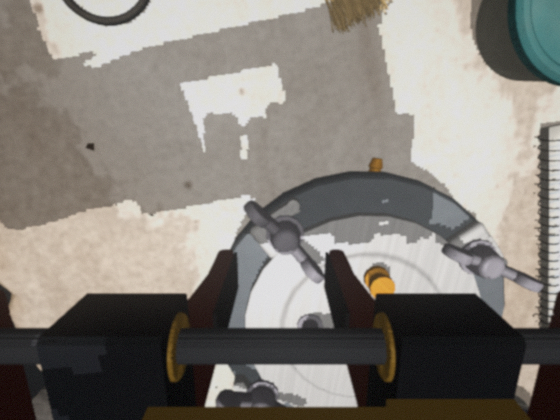

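Jaw end target ≈ −85.5, then push to about −91.

```bash
python3 -m handwheel '[[0,0.2,2.5,0],[0,0.2,4.8,0],[0,0.2,4.8,0],[0,0.2,4.8,0]]'; python3 -m handwheel '[[0,0,0,8.5],[0,0,0,17],[0,0,0,25.5],[0,0,0,34],[0,0,0,42]]'; python3 -m handwheel '[[0,0,0,8.5],[0,0,0,17],[0,0,0,25.5],[0,0,0,34],[0,0,0,37]]';  python3 -c "
from h import *
stat()"; python3 -m handwheel '[[0,0,0,2],[0,0,0,4],[0,0,0,4]]';   python3 -c "
from h import *
stat()
s=r.snapshot('wrist')
cv2.imwrite('pics/w25c.png',cv2.resize(s['image'][200:340,190:390],None,fx=4,fy=4,interpolation=cv2.INTER_CUBIC))"
```

```text
time_s: 29.85
position: [0.5114, 0.1589, 0.27]
eef_rot: [-2.354, -2.08, 0.002]
wrist_force: [-0.4, 0.7, -0.3]
opening: 0.505
time_s: 30.35
position: [0.5125, 0.1599, 0.2713]
eef_rot: [2.946, 1.091, 0.005]
wrist_force: [1.6, 1.7, -2.2]
opening: 0.511
time_s: 30.85
position: [0.512, 0.16, 0.2712]
eef_rot: [-3.139, -0.102, -0.003]
wrist_force: [-0.2, 3.4, -2.1]
opening: 0.508
tip [0.512  0.16   0.0892] jaw -86.3 q6 96.2 F [-0.2  3.4 -2.1] T [0.46 0.18 0.35] open 0.508 t 30.85
time_s: 31.15
position: [0.512, 0.1601, 0.2711]
eef_rot: [-3.141, -0.002, -0.003]
wrist_force: [-0.0, 3.0, 2.2]
opening: 0.512
tip [0.512  0.1601 0.0891] jaw -89.9 q6 99.9 F [-0.   3.   2.2] T [0.54 0.18 1.21] open 0.512 t 31.15
```

View pics/w25c.png

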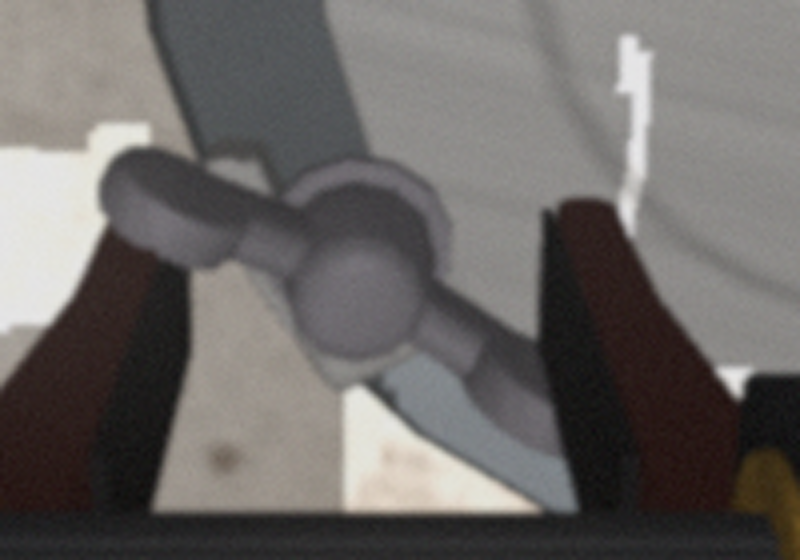

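```bash
python3 -m handwheel '[[0,0,0,2],[0,0,0,2],[0,0,0,2]]';   python3 -c "
from h import *
stat()"; python3 -m handwheel '[[0,0,0,-8.5],[0,0,0,-16],[0,0,-2,-20],[0,0,-4.7,-28],[0,0,-4.7,-36]]';   python3 -c "
from h import *
stat()
P=potpts(.561,.0795,np.radians(-13.7))
go(*P[3],.136,-7)
"
```

```text
time_s: 31.5
position: [0.512, 0.1602, 0.2711]
eef_rot: [-3.141, 0.05, -0.003]
wrist_force: [-0.2, 3.6, 7.0]
opening: 0.51
tip [0.512  0.1602 0.0891] jaw -91.8 q6 101.8 F [-0.2  3.6  7. ] T [0.59 0.45 1.8 ] open 0.51 t 31.5
time_s: 32.0
position: [0.5131, 0.1597, 0.3202]
eef_rot: [3.001, 0.925, 0.009]
wrist_force: [0.2, 0.4, -0.4]
opening: 0.506
tip [0.5131 0.1597 0.1382] jaw -55.7 q6 65.7 F [ 0.2  0.4 -0.4] T [-0.07  0.08  0.05] open 0.506 t 32.0
d cm [-1.05 18.82  0.27] jaw -55.7 roll,q6approx [(np.float64(-48.7), 17), (np.float64(-228.7), -163)] t 32.0 q1 9.9
```

```bash
python3 -m handwheel '[[-0.2,4,0,-8.5],[-0.4,8,0,-17],[-0.6,12,0,-25.5],[-0.8,16,0,-34],[-1.1,18.8,0,-42]]'; python3 -m handwheel '[[0,0,0,-7],[0,0,0,-7],[0,0,0,-7]]';   python3 -c "
from h import *
stat()
P=potpts(.561,.0795,np.radians(-13.7))
go(*P[3],.09,-7)
s=r.snapshot('wrist');cv2.imwrite('pics/w26.png',s['image'])
"
```

```text
time_s: 32.5
position: [0.6088, -0.0049, 0.3173]
eef_rot: [2.47, 1.938, 0.001]
wrist_force: [-0.4, -0.4, -0.4]
opening: 0.507
time_s: 32.8
position: [0.6072, -0.0023, 0.3168]
eef_rot: [-2.357, -2.077, 0.001]
wrist_force: [0.0, 0.8, -0.4]
opening: 0.509
tip [ 0.6072 -0.0023  0.1348] jaw -7.2 q6 0.5 F [ 0.   0.8 -0.4] T [-0.05  0.04  0.01] open 0.509 t 32.8
d cm [0.1  0.31 4.48] jaw -7.2 roll,q6approx [(np.float64(179.8), 180), (np.float64(-0.2), 0), (np.float64(-180.2), -180)] t 32.8 q1 -6.7
```

View pics/w26.png

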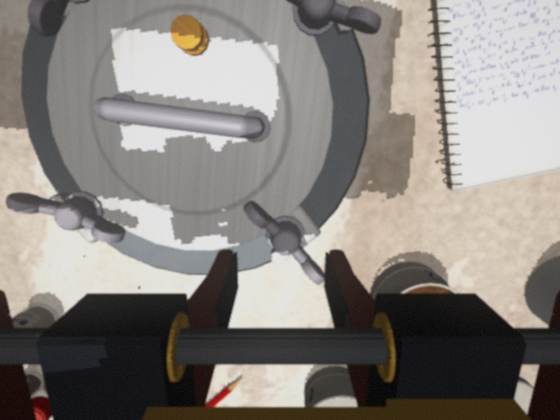

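```bash
python3 -m handwheel '[[0.1,0.3,2.5,0],[0.1,0.3,4.6,0],[0.1,0.3,4.6,0],[0.1,0.3,4.6,0]]'; python3 -m handwheel '[[0,0,0,8.5],[0,0,0,17],[0,0,0,25.5],[0,0,0,34],[0,0,0,42]]'; python3 -m handwheel '[[0,0,0,8.5],[0,0,0,17],[0,0,0,25.5],[0,0,0,34],[0,0,0,37]]';  python3 -c "
from h import *
stat()"; python3 -m handwheel '[[0,0,0,2],[0,0,0,4],[0,0,0,4]]';   python3 -c "
from h import *
stat()"; python3 -m handwheel '[[0,0,0,2],[0,0,0,2],[0,0,0,2]]';   python3 -c "
from h import *
stat()
s=r.snapshot('wrist')
cv2.imwrite('pics/w27c.png',cv2.resize(s['image'][200:340,190:390],None,fx=4,fy=4,interpolation=cv2.INTER_CUBIC))"
```

```text
time_s: 33.25
position: [0.6103, -0.0009, 0.2708]
eef_rot: [-2.353, -2.08, 0.001]
wrist_force: [-0.2, 0.1, -0.1]
opening: 0.508
time_s: 33.75
position: [0.6102, -0.0018, 0.2719]
eef_rot: [2.944, 1.091, -0.002]
wrist_force: [-2.2, -3.4, -0.8]
opening: 0.51
time_s: 34.25
position: [0.6101, -0.0018, 0.2718]
eef_rot: [3.138, 0.103, -0.001]
wrist_force: [-2.9, -4.2, -0.1]
opening: 0.51
tip [ 0.6101 -0.0018  0.0898] jaw -86.2 q6 79.7 F [-2.9 -4.2 -0.1] T [-0.65  0.57  0.37] open 0.51 t 34.25
time_s: 34.55
position: [0.6101, -0.0018, 0.2718]
eef_rot: [3.139, 0.003, -0.001]
wrist_force: [-3.7, -4.3, 1.7]
opening: 0.508
tip [ 0.6101 -0.0018  0.0898] jaw -89.9 q6 83.4 F [-3.7 -4.3  1.7] T [-0.76  0.78  1.12] open 0.508 t 34.55
time_s: 34.85
position: [0.6101, -0.0018, 0.2718]
eef_rot: [3.139, -0.048, -0.001]
wrist_force: [-3.7, -5.0, 2.3]
opening: 0.51
tip [ 0.6101 -0.0018  0.0898] jaw -91.8 q6 85.3 F [-3.7 -5.   2.3] T [-0.63  0.72  1.74] open 0.51 t 34.85
```

View pics/w27c.png

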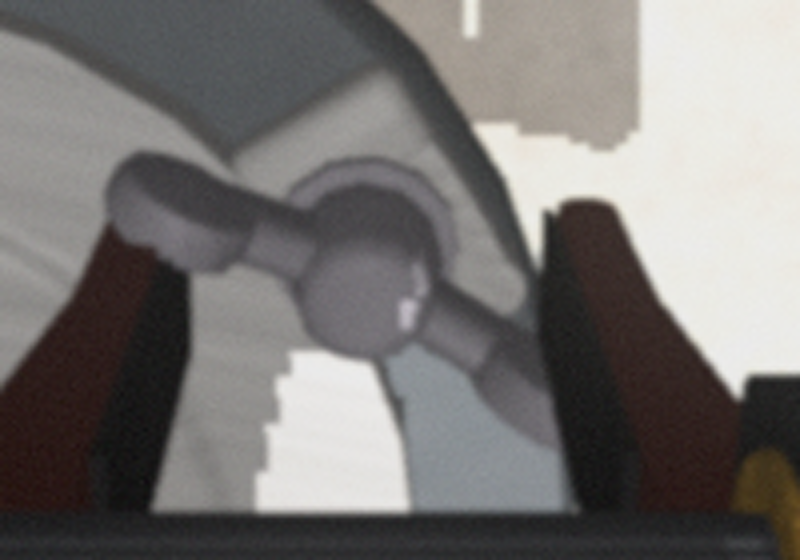

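```bash
python3 -m handwheel '[[0,0,0,-8.5],[0,0,0,-16],[0,0,-3,-16],[0,0,-8,-16],[0,0,-13,-16]]'; python3 -m handwheel '[[-5,0,0,0],[-10,0,0,0],[-15,0,0,0],[-20,0,0,0],[-25,0,0,0]]'; python3 -c "
from h import *
stat()"
```

```text
time_s: 35.4
position: [0.6104, -0.001, 0.4028]
eef_rot: [-3.118, -0.382, -0.0]
wrist_force: [0.3, 0.5, 0.4]
opening: 0.508
time_s: 35.9
position: [0.3664, -0.0617, 0.4017]
eef_rot: [3.117, 0.383, 0.004]
wrist_force: [0.1, -1.1, -0.0]
opening: 0.511
tip [ 0.3664 -0.0617  0.2197] jaw -76.0 q6 55.7 F [ 0.1 -1.1 -0. ] T [-0.08  0.12 -0.01] open 0.511 t 35.9
```

```bash
python3 -m handwheel '[[0,7,0,0],[0,10,0,0],[0,15,0,0],[0,15,0,0],[0,15,0,0]]'
python3 - <<'E'
from h import *
s=r.snapshot("top")
im=cv2.resize(s['image'][180:300,205:325],None,fx=5,fy=5,interpolation=cv2.INTER_CUBIC)
cv2.imwrite('pics/t30.png',cv2.convertScaleAbs(im,alpha=1.8));cv2.imwrite('pics/t30f.png',s['image'])
a=cv2.imread('pics/top0.png').astype(int);d=np.abs(a-s['image']).max(2)
print("tub",d[135:195,140:200].mean().round(1),"tins",d[145:220,322:412].mean().round(1))
E
```

```text
time_s: 36.4
position: [0.4045, -0.2082, 0.4015]
eef_rot: [3.118, 0.379, 0.002]
wrist_force: [-0.7, -0.3, -0.0]
opening: 0.509
tub 8.2 tins 9.1
```

View pics/t30.png

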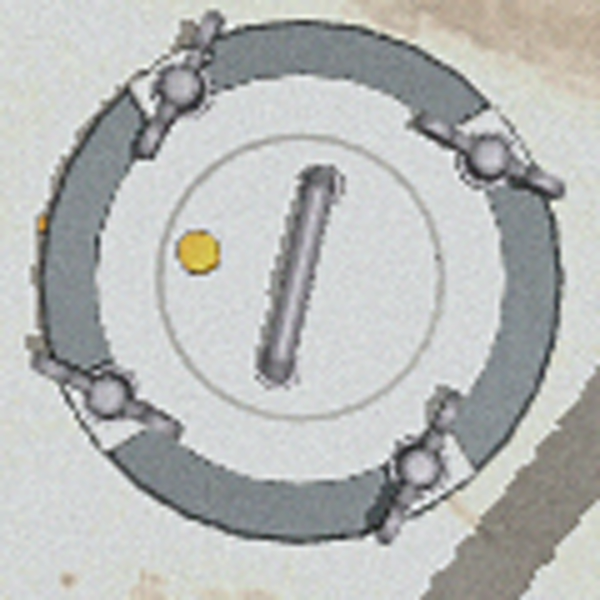

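View pics/t30f.png

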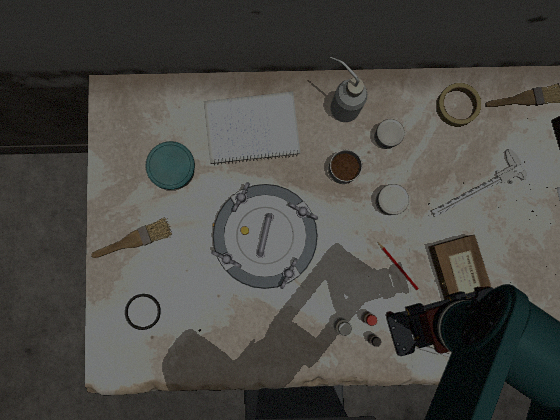

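```bash
python3 -c "
from workcell import r
print(r.job_done())"
```

```text
the job is handed in; nothing more can be done
None
```

The pot is closed and the job is handed in, at about 36 s on the robot's clock; no verdict was reported.

**Cover:** I pushed it clockwise with both fingers on the handle legs until it hit its stop. The torque climbed to about 7 N·m, and the final top view puts the handle at −12.9° against about −13.7° for home.

**First round (a, c, b, d):** I turned each screw to about half-way. That position comes from the jaw angle. I checked it once in the camera, on screw a part-way through, where it agreed to about 2°. I did not see a clear torque rise when the collars met the cover.

**Second round (a, c, b, d):** I turned each screw to its hard stop. The jaw reached about the same angle relative to each wing, with 1.7 to 2.4 N·m of torque. On screw a the wing visibly stayed still while the fingers kept turning.

**Final checks (arm clear):**
- The top view puts the wings at about 145 to 151°, against 149° for fully down. Screw c reads lowest, about 4° short; I put that down to pixel error, since its torque and jaw angle matched the others.
- The tins and tub stand where they were in the first picture.
- The top and wrist cameras disagreed by about 4 mm on the pot's position. I worked from a point between them, and every screw was reached cleanly.

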